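# Snap the window retainer home in the gearbox housing

## Task

The black frame that holds the sight glass has only been laid in the top of the gearbox housing. Take the hand pusher whose foot fits into the housing and press each end of the frame straight down with it, not with the gripper, until both ends have snapped fully home under their spring tongues and stay down on the rubber (the first slight snap near the rim is not yet home); use no more force than it needs and keep off the glass. Then stand the pusher upright on the bench again, clear of the housing, and leave the wider pusher and the black tin where they are.

Things in the scene. Friction and masses are not known exactly. Their poses are not given: they have to be found in the camera images.
- housing: grey metal gearbox housing, bolted down. Flange 190 x 116 mm; on it an open well, outside 163 x 101 mm, inside 135 mm (housing's x axis) by 73 mm (y), rim 60 mm above the bench. Origin: centre of the underside, on the bench; z up. In the well lies a shimmed seat whose height differs from housing to housing by 10 mm and is not known beforehand
- window: sight glass, 109 x 73 mm, on the floor of the well, its top 12 mm above the bench. Origin: its centre; fixed to the housing
- tongue_a (a joint): spring-steel tongue, 20 mm wide, on the seat at the housing's +x end; its ramp leans 7 mm into the well. Value: how far it is pushed outwards (m), 0 at rest. The frame end going down pushes it out (about 6 to 14 N pressed on the pad, varying), then it springs back over the frame's top edge
- tongue_b (a joint): the same tongue at the housing's -x end
- gasket_a (a joint): rubber strip on the seat under the frame's end at the housing's +x. Value: how far it is squeezed (m), 0.0002 when free, about 0.0012 when the frame end is caught under its tongue, 0.0025 at most (then the seat is hard). About 6 N per mm
- gasket_b (a joint): the same strip at the housing's -x end
- retainer: loose flat frame of black plastic, 132 mm (its x axis) x 70 mm (y) x 8 mm, with a 46 x 46 mm window; two solid end pads 43 mm long, 70 mm wide. Origin: centre of its underside. At the start it lies level on small sprung tabs near the rim, underside 46 mm above the bench. Each end is pressed past its tabs (a first slight snap, about 3 to 6 N, not home) and then past its tongue
- retainer_pad_a (a point): middle of the top face of the frame's end pad at +x of the frame, 44 mm from its centre; place to press. About 54 mm above the bench at the start; when both ends are home, somewhere between 24 and 34 mm, depending on the seat
- retainer_pad_b (a point): the same at the frame's -x end
- pusher_mid (a point): hand pusher that fits: loose, stands upright, 122 mm tall, about 0.35 kg, axis z up, round all over. Steel foot of 36 mm diameter (14 mm high, flat underside), steel shank of 20 mm, light wooden handle of 30 mm diameter from 70 to 114 mm above the foot's underside. The point is on its axis, 61 mm above the foot's underside
- wide_pusher_mid (a point): the other pusher, of the same height and handle, but with a foot of 88 mm diameter, too wide for the well; not needed. The point is on its axis, 61 mm above the foot's underside. The two pushers may have changed places
- flux_tin: round black tin, 41 mm in diameter, 24 mm high, a bystander. Origin: centre of its underside
There are look-alikes about, which are no part of the job. Of the things that look like the part that bears pusher_mid, take the one that is nearest to the robot's base at the start.

How it is judged:
By the outcome, as a careful person would: the job done as asked, in the order asked, and still so for the second after the job is handed in, with the robot touching nothing.
It also fails if it takes over 45 s, if anything falls off the work surface, if the arm or the gripper's body presses on something with over 40 N, if the wrist force passes 120 N, or if a joint passes its speed limit or range.

## Robot

A 6-joint arm with a two-finger parallel gripper is mounted at the origin on a cart in front of the work surface, level with it; the furniture and walls round the work are solid. World frame = base frame: x ahead of the robot, y to its left, z up, the work surface at z = 0. Lengths are in mm, angles in rad, forces in N, time in s.
With the tool pointing down it reaches from about 300 to 875 mm from the base axis. Payload 6.4 kg.
Tool frame: the origin (TCP) lies at the very end of the fingers, on their centre line; the grasp point (between the pads) lies arm.grip_point_offset behind it (arm.grip_point_offset is the distance from the TCP to the grasp point, in mm); z points along the fingers, y is the direction in which the jaws open and shut (so a half turn about z gives the same grasp; the last joint's range is limited). The gripper opens to 85 mm and grips with 20 to 120 N. Pads are 22 mm wide; open, the fingers measure 114 mm over their backs; the gripper's body (76 mm by 85 mm) begins 54 mm behind the grasp point. The pads swing forward as they close: fully open they stand 13 mm farther back than shut.
Start: joints at [-1.494, 0.181, 1.607, -0, 1.354, -0.206], TCP at [160.467, -552.17, 231.288] pointing down, gripper open.
Joint ranges: [-2.99, 2.99], [-0.89, 2.07], [0.3, 2.58], [-1.14, 4.28], [0, 2.63], [-3.12, 3.12]. Speed limits (rad/s): [2.57, 2.57, 3.01, 3.14, 3.14, 3.14].

## Interface

Orientations are given as a rotation vector (axis times angle).
In Python, from station import arm, vision gives the robot as it stands.
- The arm moves only by the shell command python3 -m creep 'ROWS' [FORCE]. ROWS is JSON, a list that holds one entry, the list of rows, each a list of 5 numbers: the shift along the tool's x, y, z in mm, then the turn about the tool's z in rad, then the opening, from 0 (shut) to 1 (fully open). In form: [[[x, y, z, spin, claw], ...]]. A call has 1 to 10 rows; each row shifts and turns the commanded pose from where the row before left it, along the tool's axes as they then stand; what a row does not reach is not made up. A row lasts 1/12 s, in which the tool goes at most 41.7 mm and 7.16 degrees, less where a joint would pass 70% of its speed; a pose out of reach is approached as far as the arm can. A call is refused whole if a number of a shift passes 41.7 or a number of a turn 0.125, either way. A call with a gripper value outside its range is refused whole. The fingers move at their own pace and stop on an object; FORCE is the grip in N (left out, the last holds). Time passes only in rows, so rows that do not move let the fingers close. It gives the time, the measured TCP pose, the force and the opening at its end, in the units of the state.
- arm.state(): the state, without advancing time (a new reading comes with each control period).
- vision.capture(name): name is "side" or "top" or "wrist"; returns the picture (420x560x3 uint8, blue, green, red); there is no depth.
- vision.camera_params(name): a dict with "fx", "fy", "cx", "cy" (pixels), "extrinsics" (4x4, takes a point from world to camera coordinates); the wrist camera has in their place "hand_eye" (4x4, takes a point from camera to tool coordinates, whose origin is the TCP and whose axes are the flange's). Camera axes: x right, y down, z forward; pixel columns grow to the right and rows downward; lengths in mm; the calibration is good to about 2 mm. A picture is of the moment at which its call begins: read the wrist's pose just before it. camera_params takes no time and is no camera call.
- arm.hand_in(): hands the job in, once; it reports no verdict.
The state is a dict: "time": time; "qpos": joint angles; "dq": joint speeds; "effort": joint torques, N m; "position": TCP position; "tcp_rot": TCP orientation; "wrist_force": force on the tool from outside, world axes, zero at the start; "torque": the same for the moment, N m; "width": finger opening in mm.
Only numpy, scipy, OpenCV 4.12 (cv2) and the standard library are available. Lean on these libraries where they do the work, as an engineer would, in place of code of your own. Each camera call takes 0.05 s, during which the arm holds its last target.

## Working session

There is one attempt and no reset: what is moved stays moved. The work goes in short steps, Python scripts to look and compute and a shell command to move; the robot and the scene stay as the last step left them, time stands still between calls to the robot, and variables do not carry over. Pictures are saved under pics/ and viewed, and the job is handed in when it is done.

```bash
ls; mkdir -p pics; python3 - <<'E'
from station import arm, vision
import cv2
print(arm.state(), arm.grip_point_offset)
for n in ("side","top","wrist"):
    cv2.imwrite(f"pics/{n}0.png",vision.capture(n)); print(n,vision.camera_params(n))
E
```

```text
pics
{'time': 0.0, 'qpos': array([-1.49431927e+00,  1.81563863e-01,  1.60798585e+00,  3.86324560e-05,
        1.35380728e+00, -2.06305884e-01]), 'dq': array([-7.69115465e-04,  6.46225609e-04, -6.22276344e-04, -9.60983559e-04,
        9.44794930e-05, -4.84670241e-04]), 'effort': array([ 1.11530717e-03, -4.44869971e+01, -3.51333153e+01, -1.82551657e-04,
        9.06448171e-03, -7.70507796e-06]), 'position': array([ 160.42472213, -551.60188891,  230.38203043]), 'tcp_rot': array([-3.10850349e+00, -4.42455114e-01, -2.38769699e-04]), 'wrist_force': array([-0.52930444, -0.82980716, -0.21624037]), 'torque': array([-0.02958836, -0.03636354, -0.00630185]), 'width': 85.13055105770806} 18.700000000000003
side {'fx': 503.41348742179025, 'fy': 503.41348742179025, 'cx': 284.19476709183806, 'cy': 213.25357079046435, 'extrinsics': array([[-9.92212216e-01, -1.24544901e-01,  1.86704438e-03,
         5.29326903e+02],
       [-7.98902660e-02,  6.24818977e-01, -7.76671611e-01,
        -2.16148427e+01],
       [ 9.55639241e-02, -7.70772219e-01, -6.29902947e-01,
         1.15425377e+03],
       [ 0.00000000
[... 293 characters left out ...]
-01,  2.65392177e-02, -1.26372869e-01,
         5.20800165e+02],
       [ 1.25808478e-01, -2.19628336e-02, -9.91811404e-01,
         8.61013794e+02],
       [ 0.00000000e+00,  0.00000000e+00,  0.00000000e+00,
         1.00000000e+00]])}
wrist {'fx': 313.41944541050844, 'fy': 313.41944541050844, 'cx': 281.9894002459266, 'cy': 210.48584238048394, 'hand_eye': array([[-3.30575277e-04, -9.51145231e-01, -3.08743649e-01,
         7.80022493e+01],
       [ 9.99999443e-01, -5.03430818e-06, -1.05520141e-03,
        -6.39611525e-02],
       [ 1.00209548e-03, -3.08743826e-01,  9.51144703e-01,
        -1.44303768e+02],
       [ 0.00000000e+00,  0.00000000e+00,  0.00000000e+00,
         1.00000000e+00]])}
```

View pics/top0.png

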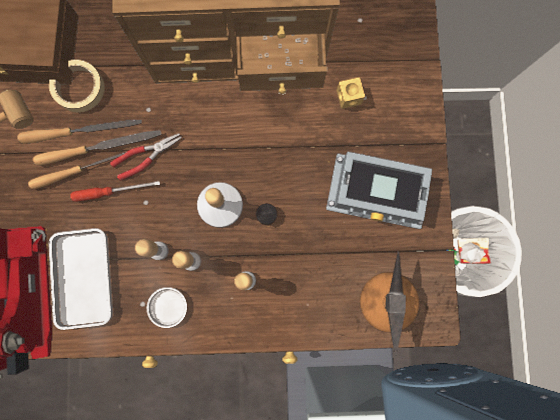

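View pics/side0.png

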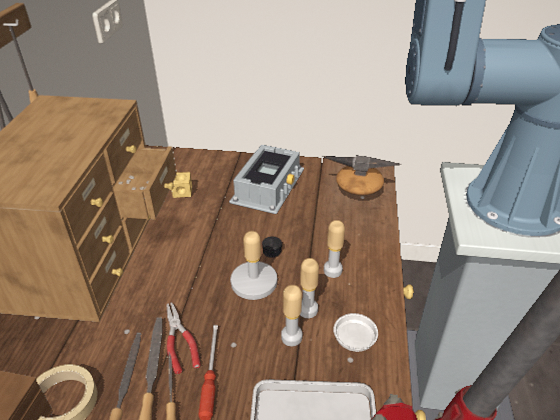

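View pics/wrist0.png

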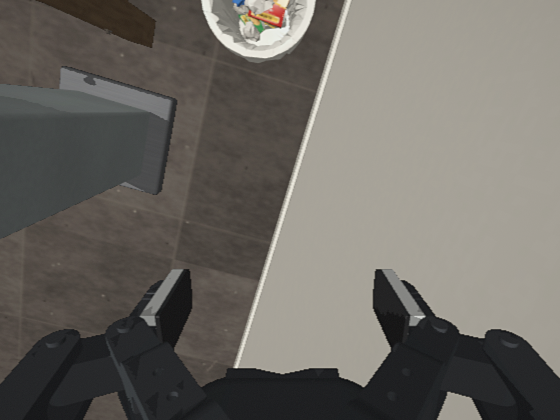

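The top view shows three slim pushers, with handle tops near (245,281), (186,260) and (151,249). The wide pusher is at (215,200), the tin at (266,214) and the housing at about (380,188). Next I measure them.

```bash
cat > h.py <<'E'
import numpy as np, cv2
from station import arm, vision
from scipy.spatial.transform import Rotation as R
def cam(n, st=None):
    p=vision.camera_params(n); K=np.array([[p['fx'],0,p['cx']],[0,p['fy'],p['cy']],[0,0,1]])
    if 'extrinsics' in p: E=np.array(p['extrinsics'])
    else:
        T=np.eye(4); T[:3,:3]=R.from_rotvec(st['tcp_rot']).as_matrix(); T[:3,3]=st['position']
        E=np.linalg.inv(T@np.array(p['hand_eye']))
    return K,E
def ray(n,uv,st=None):
    K,E=cam(n,st); d=E[:3,:3].T@np.linalg.inv(K)@np.array([uv[0],uv[1],1.]); return -E[:3,:3].T@E[:3,3], d/np.linalg.norm(d)
def plane(n,uv,z,st=None):
    o,d=ray(n,uv,st); return o+d*(z-o[2])/d[2]
def proj(n,X,st=None):
    K,E=cam(n,st); c=K@(E[:3,:3]@np.asarray(X,float)+E[:3,3]); return c[:2]/c[2]
def tri(rs):
    A=np.zeros((3,3));b=np.zeros(3)
    for o,d in rs:
        M=np.eye(3)-np.outer(d,d);A+=M;b+=M@o
    return np.linalg.solve(A,b)
E
python3 - <<'E'
import cv2,numpy as np
from h import *
t=cv2.imread('pics/top0.png');s=cv2.imread('pics/side0.png')
a=cv2.resize(t[120:310,120:300],None,fx=4,fy=4,interpolation=cv2.INTER_CUBIC)[:600,:720];cv2.imwrite('pics/ta.png',cv2.resize(t[170:310,125:300],None,fx=4,fy=4))
cv2.imwrite('pics/th.png',cv2.resize(t[140:240,315:445],None,fx=6,fy=6))
cv2.imwrite('pics/sa.png',cv2.resize(s[215:355,225:360],None,fx=4,fy=4))
np.set_printoptions(precision=1,suppress=True)
for uv in [(245,281),(184,260),(146,249),(215,198)]: print(plane('top',uv,118))
E
```

```text
[404.3 265.  118. ]
[442.3 366.9 118. ]
[462.6 430.8 118. ]
[546.7 313.6 118. ]
```

View pics/ta.png

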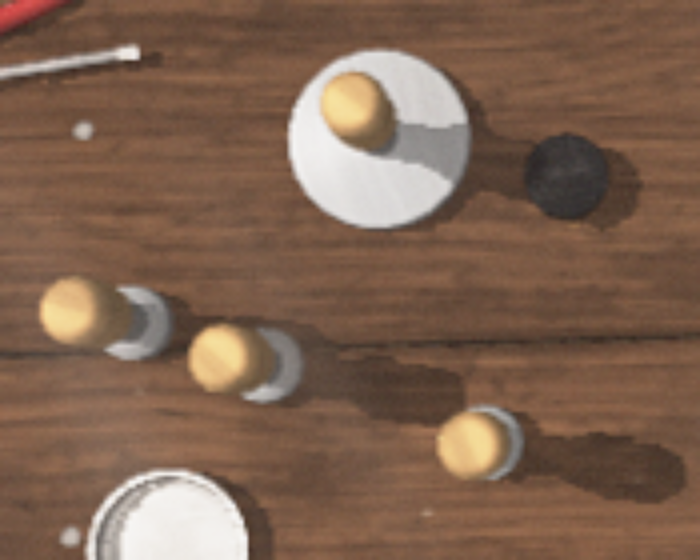

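View pics/th.png

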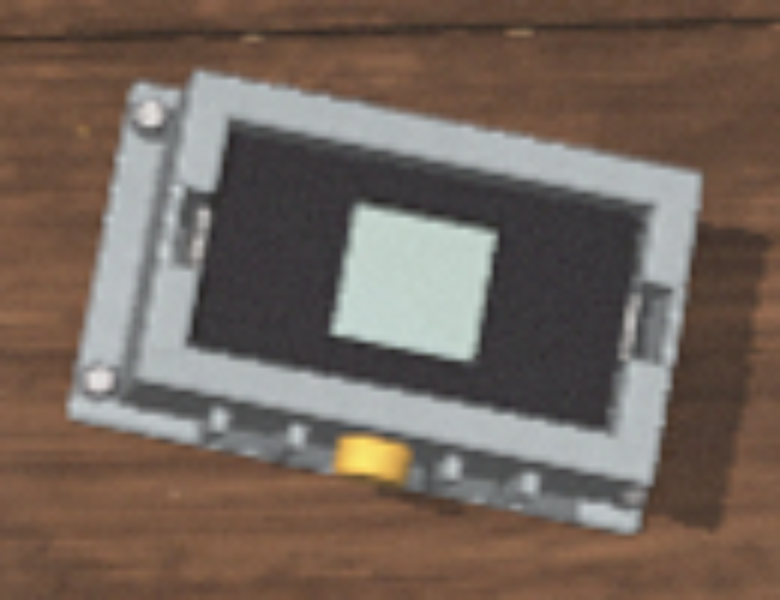

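View pics/sa.png

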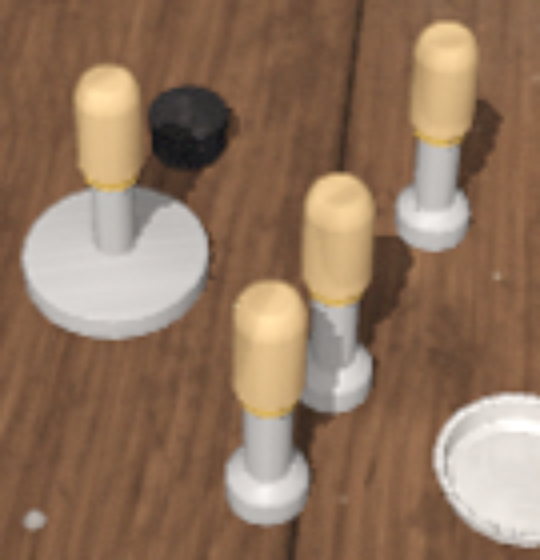

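```bash
cat > m.py <<'E'
from h import *
np.set_printoptions(precision=1,suppress=True)
t=cv2.imread('pics/top0.png');s=cv2.imread('pics/side0.png')
# handle axis: side handle mask + top handle mask
def wood(img,roi):
    x0,y0,x1,y1=roi; hsv=cv2.cvtColor(img[y0:y1,x0:x1],cv2.COLOR_BGR2HSV)
    m=cv2.inRange(hsv,(10,60,150),(28,220,255)); n,l,st,c=cv2.connectedComponentsWithStats(m)
    k=1+np.argmax(st[1:,4]); return c[k]+[x0,y0], st[k]+[x0,y0,0,0,0]
print(wood(t,(228,265,265,300)),wood(s,(320,210,352,256)))
cs,_=wood(s,(320,210,352,256))
ct,_=wood(t,(228,265,265,300))
print('side handle centre z92',plane('side',cs,92)); print('top foot z14',plane('top',(246.1,280.6),14)); print('top handle',plane('top',ct,112))
print('tri', tri([ray('side',cs),ray('top',ct)]))
f=lambda x,y:(x/6+315-.4,y/6+140-.4)
O=[plane('top',f(*p),60)[:2] for p in [(195,70),(702,172),(652,487),(133,383)]]
I=[plane('top',f(*p),60)[:2] for p in [(230,122),(652,205),(612,433),(190,345)]]
W=[plane('top',f(*p),54)[:2] for p in [(355,203),(497,228),(475,360),(331,335)]]
for q in (O,I,W):
    q=np.array(q);r=cv2.minAreaRect(q.astype(np.float32)); e=q[1]-q[0]+q[2]-q[3]
    print(q.mean(0),'ang',np.degrees(np.arctan2(e[1],e[0])),[np.linalg.norm(q[i]-q[i-1]) for i in range(4)])
E
python3 m.py
python3 -c "
import cv2;s=cv2.imread('pics/side0.png');cv2.imwrite('pics/sh.png',cv2.resize(s[140:215,225:310],None,fx=8,fy=8))"
```

```text
(array([241.1, 280.6]), array([228, 273,  22,  17, 219])) (array([335.5, 235.2]), array([327, 220,  18,  32, 453]))
side handle centre z92 [404.8 265.8  92. ]
top foot z14 [403.6 268.7  14. ]
top handle [405.1 272.  112. ]
tri [404.9 272.9  98.3]
[571.2   5.6] ang -103.02039456206631 [np.float64(101.07253435174152), np.float64(161.16623589417213), np.float64(100.81067658639233), np.float64(162.54578496341162)]
[571.6   5.4] ang -103.11981509063443 [np.float64(71.75150051394796), np.float64(133.77656251105182), np.float64(73.22473248345345), np.float64(132.6358134529395)]
[571.   6.] ang -101.55133080126211 [np.float64(42.74013420053058), np.float64(45.07369432891553), np.float64(42.61400180691181), np.float64(45.4106291960848)]
```

View pics/sh.png

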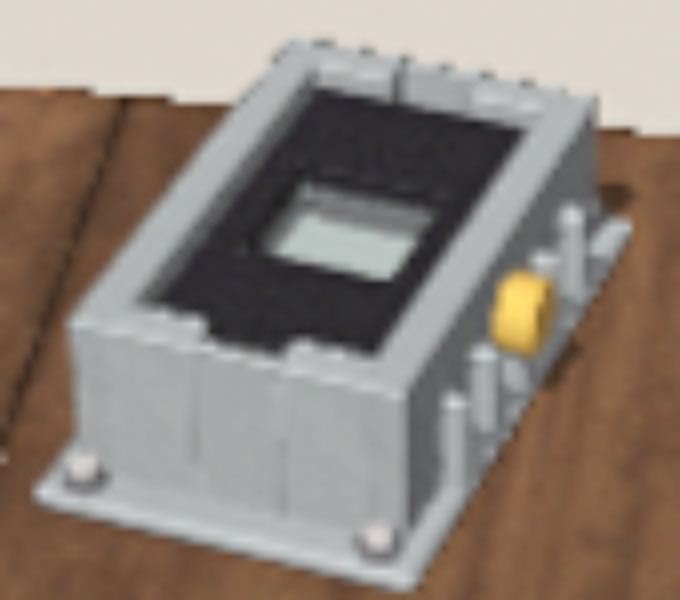

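```bash
python3 -m creep '[[[36,-20,0,0,1],[36,-20,0,0,1],[36,-20,0,0,1],[36,-20,0,0,1],[36,-20,0,0,1],[36,-20,0,0,1],[36,-20,0,0,1],[36,-20,0,0,1],[36,-20,0,0,1],[36,-20,0,0,1]]]' 60
python3 -m creep '[[[8,-40,0,0,1],[8,-40,0,0,1],[8,-40,0,0,1],[8,-40,0,0,1],[8,-40,0,0,1],[8,-40,0,0,1],[8,-40,0,0,1],[8,-40,0,0,1],[8,-40,0,0,1],[8,-40,0,0,1]]]'
```

```text
time: 0.98
position: [451.4, -257.8, 231.3]
tcp_rot: [3.11, 0.443, 0.0]
wrist_force: [0.5, -0.7, 0.4]
width: 85.5
time: 1.82
position: [414.8, 148.7, 231.4]
tcp_rot: [3.11, 0.443, 0.001]
wrist_force: [2.0, 0.0, 1.0]
width: 85.7
```

```bash
python3 -m creep '[[[7.5,-38.5,12,0,1],[7.5,-38.5,12,0,1],[7.5,-38.5,12,0,1],[0,0,0,0,1]]]'
python3 - <<'E'
from h import *
st=arm.state(); im=vision.capture('wrist'); cv2.imwrite('pics/w1.png',im); np.save('w1.npy',[st['position'],st['tcp_rot']])
print(st['position'],st['qpos'])
for z in (0,14,70,122): print(z,proj('wrist',(404.2,267,z),st))
E
```

```text
time: 2.15
position: [401.8, 269.1, 192.7]
tcp_rot: [-3.107, -0.451, 0.006]
wrist_force: [-0.4, -0.2, 0.3]
width: 85.2
[401.77782933 269.09044506 192.72317828] [0.34232552 0.01562397 1.86851488 0.00266257 1.26105058 1.62382057]
0 [285.24892492 181.14788544]
14 [285.33562686 184.11266339]
70 [285.76558162 198.81499134]
122 [286.3445064 218.6113578]
```

View pics/w1.png

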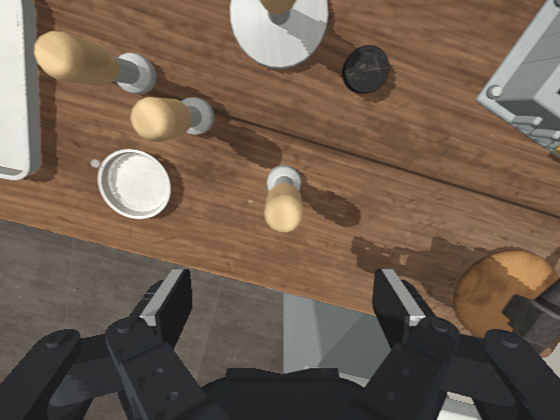

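```bash
python3 - <<'E'
from h import *
np.set_printoptions(precision=1,suppress=True)
im=cv2.imread('pics/w1.png');a=np.load('w1.npy');st=dict(position=a[0],tcp_rot=a[1])
cv2.imwrite('pics/w1c.png',cv2.resize(im[155:245,245:325],None,fx=6,fy=6))
M=R.from_rotvec(a[1]).as_matrix();print(M)
E
```

```text
[[ 1.   0.3 -0. ]
 [ 0.3 -1.   0. ]
 [-0.  -0.  -1. ]]
```

View pics/w1c.png

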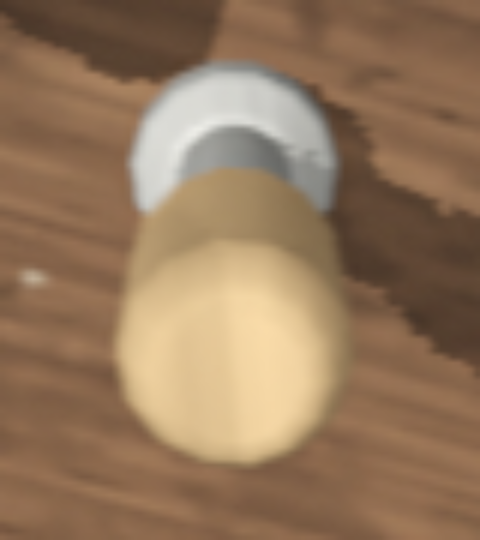

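```bash
python3 - <<'E'
from h import *
np.set_printoptions(precision=2,suppress=True)
a=np.load('w1.npy');st=dict(position=a[0],tcp_rot=a[1]);M=R.from_rotvec(a[1]).as_matrix()
for uv,z in (((283.7,181.6),14),((283.4,212.6),112)):
    p=plane('wrist',uv,z,st); d=p-a[0]; print(p,'tool',M.T@d)
E
```

```text
[406.3  269.43  14.  ] tool [  5.1    1.38 178.7 ]
[404.79 269.4  112.  ] tool [ 3.28  0.75 80.71]
```

```bash
python3 -m creep '[[[4,1,30,0,1],[0,0,30,0,1],[0,0,30,0,1],[0,0,29,0,1],[0,0,0,0,1]]]' 80; python3 -m creep '[[[0,0,0,0,0],[0,0,0,0,0],[0,0,0,0,0],[0,0,0,0,0],[0,0,0,0,0],[0,0,0,0,0]]]' 80
```

```text
time: 2.62
position: [405.2, 261.6, 71.3]
tcp_rot: [3.108, 0.44, -0.015]
wrist_force: [-1.1, -0.9, -0.8]
width: 85.2
time: 3.12
position: [410.5, 265.2, 78.5]
tcp_rot: [-3.108, -0.442, -0.006]
wrist_force: [-2.8, 2.1, 8.4]
width: 28.2
```

```bash
python3 -m creep '[[[0,0,0,0,0],[0,0,0,0,0]]]'; python3 -m creep '[[[0,0,0,0,0],[0,0,0,0,0]]]' 
python3 - <<'E'
from h import *
st=arm.state(); im=vision.capture('wrist'); cv2.imwrite('pics/w2.png',im); cv2.imwrite('pics/s2.png',vision.capture('side'));print(st)
E
```

```text
time: 3.28
position: [410.4, 265.2, 78.5]
tcp_rot: [-3.109, -0.443, -0.006]
wrist_force: [-1.4, 1.6, 7.1]
width: 28.6
time: 3.45
position: [410.5, 265.2, 78.5]
tcp_rot: [-3.109, -0.443, -0.006]
wrist_force: [-1.0, 2.7, 7.0]
width: 28.2
{'time': 3.45, 'qpos': array([3.29593780e-01, 1.90416328e-01, 1.94176866e+00, 1.11479859e-03,
       1.00544351e+00, 1.61690393e+00]), 'dq': array([-0.00017017,  0.00070509, -0.0003844 , -0.00028825, -0.00036451,
        0.00037499]), 'effort': array([-1.24605931e+00, -3.48464298e+01, -2.60235268e+01, -7.26143550e-01,
       -3.68970344e-01, -1.30351481e-02]), 'position': array([410.46779558, 265.22784592,  78.50486583]), 'tcp_rot': array([-3.10856343, -0.44264797, -0.00583775]), 'wrist_force': array([-1.03740847,  2.73872352,  7.01142248]), 'torque': array([ 0.41825587,  0.4275677 , -0.04551986]), 'width': 28.24646459791792}
```

View pics/w2.png

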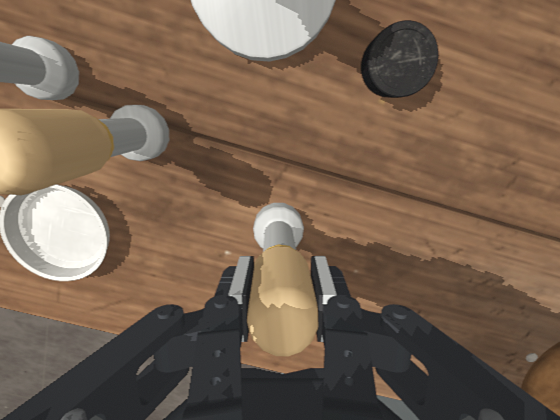

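View pics/s2.png

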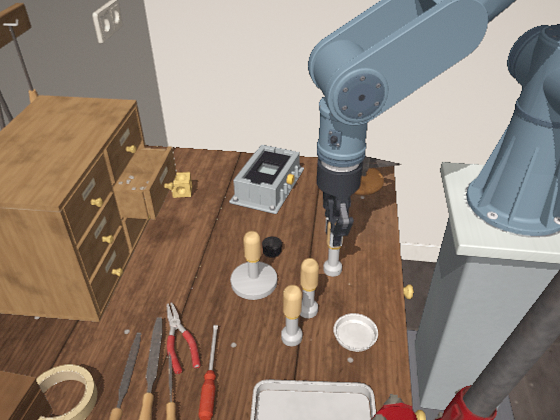

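```bash
python3 -m creep '[[[0,0,-25,0,0],[0,0,-30,0,0],[0,0,-30,0,0],[0,0,0,0,0],[0,0,0,0,0],[0,0,0,0,0]]]'; 
python3 - <<'E'
from h import *
np.set_printoptions(precision=3,suppress=True)
st=arm.state(); im=vision.capture('wrist'); cv2.imwrite('pics/w3.png',im); cv2.imwrite('pics/w3c.png',cv2.resize(im[190:340,220:350],None,fx=4,fy=4));s=vision.capture('side');cv2.imwrite('pics/s3c.png',cv2.resize(s[120:280,280:400],None,fx=4,fy=4));
print(st['position'],st['tcp_rot'],st['wrist_force'],st['torque'],st['width'])
t=vision.capture('top');cv2.imwrite('pics/t3.png',t)
np.save('w3.npy',[st['position'],st['tcp_rot']])
E
```

```text
time: 4.05
position: [408.4, 263.9, 160.7]
tcp_rot: [3.11, 0.443, -0.001]
wrist_force: [-0.6, -0.3, -3.8]
width: 28.3
[408.406 263.914 160.738] [ 3.11   0.443 -0.001] [-0.556 -0.267 -3.764] [0.032 0.002 0.001] 28.264231942224313
```

View pics/w3c.png

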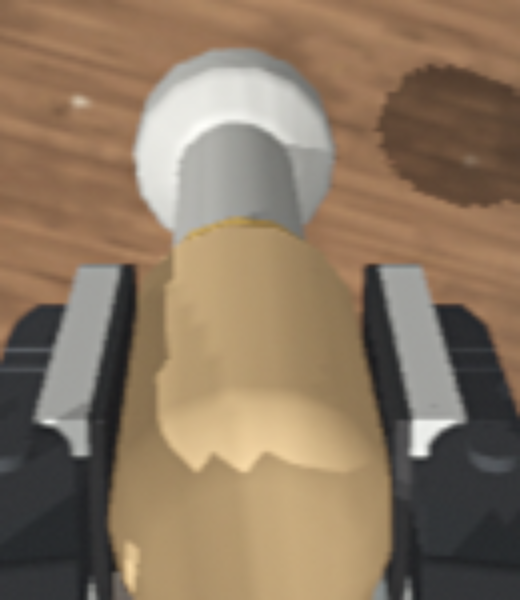

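View pics/s3c.png

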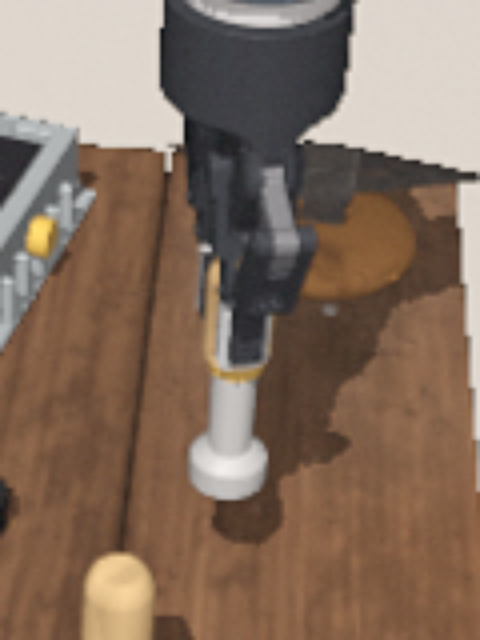

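View pics/t3.png

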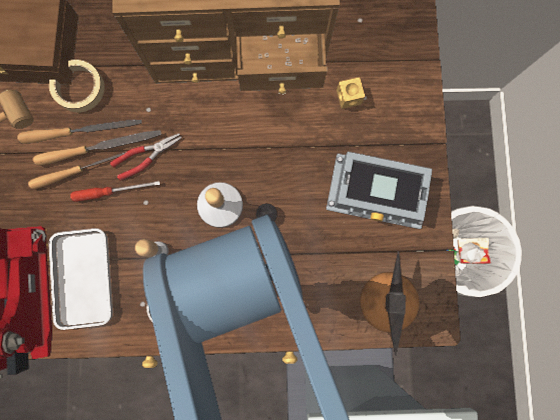

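```bash
python3 - <<'E'
from h import *
np.set_printoptions(precision=1,suppress=True)
a=np.load('w3.npy');st=dict(position=a[0],tcp_rot=a[1]);M=R.from_rotvec(a[1]).as_matrix()
for d in (64.5,8.5,-35): print(d,proj('wrist',a[0]+M@[0,0,d],st))
d=64.5
p=plane('wrist',(278,228.4),a[0][2]-64.5,st);print(p,M.T@(p-a[0]))
c=[proj('wrist',p+M@[18*np.cos(t),18*np.sin(t),0],st) for t in np.linspace(0,2*np.pi,24)];c=np.array(c);print((c.min(0)-[220,190])*4,(c.max(0)-[220,190])*4)
# side view check: foot bottom centre
p=plane('side',(228/4+280,470/4+120),a[0][2]-71,None);print('side foot mid-height',p)
E
```

```text
64.5 [282.4 224.2]
8.5 [282.4 260.5]
-35 [282.5 309.5]
[404.4 266.   96.2] [-3.2 -3.1 64.5]
[131.6  57. ] [332.5 244.7]
side foot mid-height [401.7 269.1  89.7]
```

```bash
python3 - <<'E'
from h import *
np.set_printoptions(precision=2,suppress=True)
for z in (82,96,110,152): print(z,(proj('side',(403,267,z))-[280,120])*4)
s=cv2.imread('pics/s3c.png');cv2.imwrite('pics/s3d.png',cv2.resize(s[330:520,150:310],None,fx=3,fy=3))
E
```

```text
82 [224.24 479.22]
96 [226.28 456.59]
110 [228.35 433.54]
152 [234.8  361.63]
```

View pics/s3d.png

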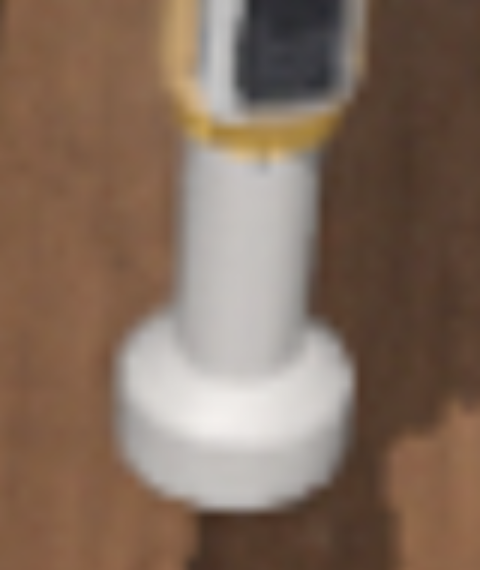

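```bash
python3 -m creep '[[[15.6,37.2,0,0,0],[15.6,37.2,0,0,0],[15.6,37.2,0,0,0],[15.6,37.2,0,0,0],[15.6,37.2,0,0,0],[15.6,37.2,0,0,0],[15.6,37.2,0,0,0],[0,0,0,0,0],[0,0,0,0,0]]]'; 
python3 - <<'E'
from h import *
np.set_printoptions(precision=3,suppress=True)
st=arm.state(); im=vision.capture('wrist'); cv2.imwrite('pics/w4.png',im); s=vision.capture('side');cv2.imwrite('pics/s4.png',s);cv2.imwrite('pics/s4c.png',cv2.resize(s[100:215,215:325],None,fx=5,fy=5));
t=vision.capture('top');cv2.imwrite('pics/t4.png',t)
print(st['position'],st['tcp_rot'],st['wrist_force'],st['torque'],st['width'],st['qpos'])
np.save('w4.npy',[st['position'],st['tcp_rot']])
E
```

```text
time: 4.95
position: [586.8, 42.4, 159.5]
tcp_rot: [-3.11, -0.437, 0.004]
wrist_force: [0.2, 0.7, -3.6]
width: 28.4
[586.799  42.431 159.455] [-3.11  -0.437  0.004] [ 0.175  0.737 -3.63 ] [ 0.017 -0.048  0.075] 28.378346801221703 [-0.129  0.284  1.635 -0.     1.226  1.162]
```

View pics/w4.png

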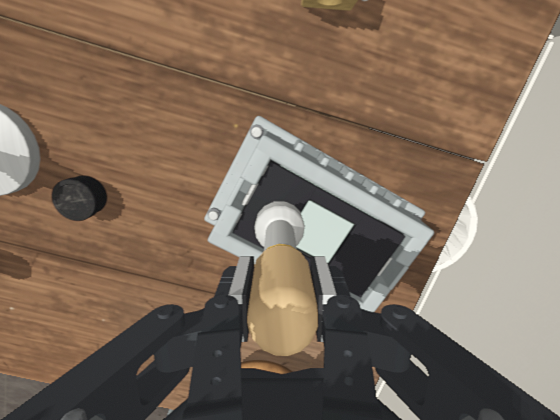

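View pics/s4c.png

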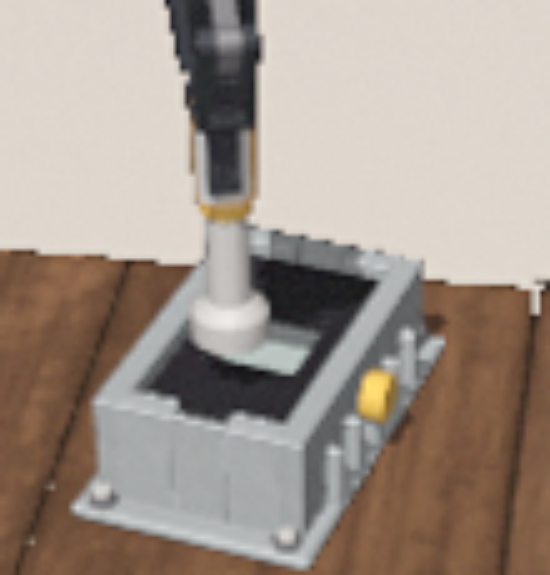

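View pics/t4.png

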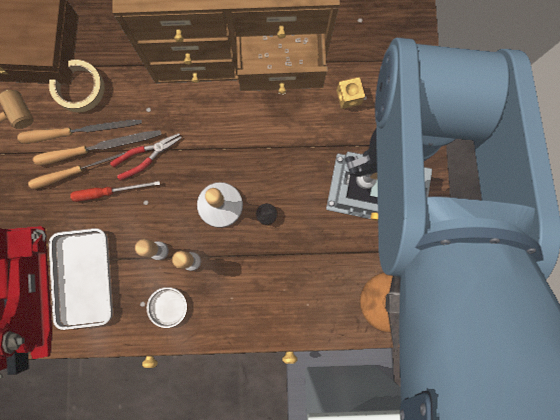

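```bash
python3 - <<'E'
import cv2
im=cv2.imread('pics/w4.png');cv2.imwrite('pics/w4c.png',cv2.resize(im[110:310,200:440],None,fx=3.3,fy=3))
im=cv2.imread('pics/w4.png');cv2.imwrite('pics/w4d.png',cv2.resize(im[150:270,215:365],None,fx=5,fy=5))
E
```

```text
(no output)
```

View pics/w4d.png

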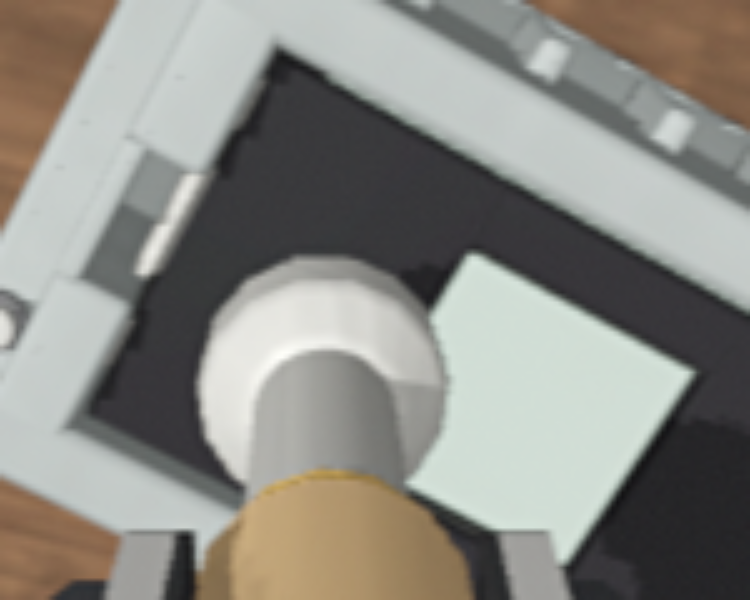

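```bash
python3 - <<'E'
import cv2
im=cv2.imread('pics/w4.png');cv2.imwrite('pics/w4e.png',cv2.resize(im[110:315,200:440],None,fx=2.9,fy=2.9))
E
```

```text
(no output)
```

View pics/w4e.png

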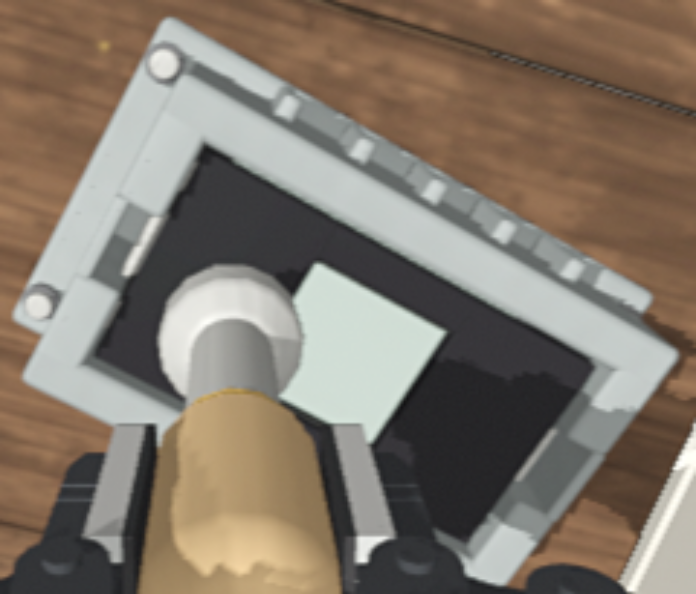

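```bash
python3 - <<'E'
from h import *
from scipy.optimize import least_squares
np.set_printoptions(precision=1,suppress=True)
a=np.load('w4.npy');st=dict(position=a[0],tcp_rot=a[1]);M=R.from_rotvec(a[1]).as_matrix()
D=lambda x,y:((x+.5)/5+215-.5,(y+.5)/5+150-.5)
Es=lambda x,y:((x+.5)/2.9+200-.5,(y+.5)/2.9+110-.5)
w=[plane('wrist',D(*p),54,st)[:2] for p in [(470,252),(695,372),(562,565)]]
print('window',np.array(w),'centre',(w[0]+w[2])/2, np.linalg.norm(w[1]-w[0]),np.linalg.norm(w[2]-w[1]))
e=w[1]-w[0];print('ang',np.degrees(np.arctan2(e[1],e[0])))
i=[plane('wrist',p,60,st)[:2] for p in [D(275,42),D(70,425)]];print('well +y corners',np.array(i),np.linalg.norm(i[0]-i[1]))
o=[plane('wrist',p,60,st)[:2] for p in [Es(190,75),Es(678,355)]];print('outer',np.array(o),np.linalg.norm(o[0]-o[1]))
# foot: bottom circle z=zb
zb=a[0][2]-78.5
def ext(c,z):
    q=np.array([proj('wrist',[c[0]+18*np.cos(t),c[1]+18*np.sin(t),z],st) for t in np.linspace(0,6.283,73)]);return q
def res(c):
    q=np.vstack([ext(c,zb),ext(c,zb+9)])   # silhouette
    return [q[:,0].min()-D(198,0)[0],q[:,0].max()-D(445,0)[0],q[:,1].min()-D(0,255)[1]]
r=least_squares(res,[582,47]);print('foot',r.x,r.fun,'rel tool',M.T@(np.array([*r.x,zb])-a[0]))
s=cv2.imread('pics/s4.png')
p=plane('side',((231+.5)/5+214.5,(325+.5)/5+99.5),zb+9);print('side foot',p)
q=[proj('side',(*r.x,z)) for z in (zb,zb+14)];print([(v-[215,100])*5 for v in q])
E
```

```text
window [[598.3  23.3]
 [588.6 -19.8]
 [547.8  -9.7]] centre [573.1   6.8] 44.19191501603353 42.09491484837418
ang -102.68719298888485
well +y corners [[623.9  63.5]
 [552.5  79.7]] 73.15226150190153
outer [[639.3  71.2]
 [602.  -84.4]] 160.02665973510153
foot [581.4  43.6] [ 0.1 -0.1 -0. ] rel tool [-4.6 -2.5 78.5]
side foot [579.9  47.9  90. ]
[array([227.7, 334.3]), array([226.8, 308. ])]
```

```bash
python3 - <<'E'
from h import *
np.set_printoptions(precision=1,suppress=True)
s=cv2.imread('pics/side0.png')
# from sh.png scale 8 offset 225,140, rim outer corners z=60
S=lambda x,y:((x+.5)/8+225-.5,(y+.5)/8+140-.5)
o=np.array([plane('side',S(*p),60)[:2] for p in [(70,322),(410,388),(598,98),(290,42)]])
print(o,o.mean(0),[np.linalg.norm(o[i]-o[i-1]) for i in range(4)])
i=np.array([plane('side',S(*p),60)[:2] for p in [(137,303),(375,352),(525,125),(310,80)]])
print(i,i.mean(0),[np.linalg.norm(i[k]-i[k-1]) for k in range(4)])
E
```

```text
[[638.9  71.5]
 [540.7  90.3]
 [504.8 -63.3]
 [602.  -83.3]] [571.6   3.8] [np.float64(159.15457433187), np.float64(100.03727344729359), np.float64(157.78281661586817), np.float64(99.2180113307119)]
[[622.2  60.1]
 [552.6  74.9]
 [524.9 -45.6]
 [592.5 -62.3]] [573.    6.8] [np.float64(125.99093911810253), np.float64(71.15471905231922), np.float64(123.6043263253111), np.float64(69.62653441802826)]
```

```bash
python3 - <<'E'
import cv2
im=cv2.imread('pics/s4.png');cv2.imwrite('pics/s4d.png',cv2.resize(im[130:190,235:295],None,fx=10,fy=10))
E
```

```text
(no output)
```

View pics/s4d.png

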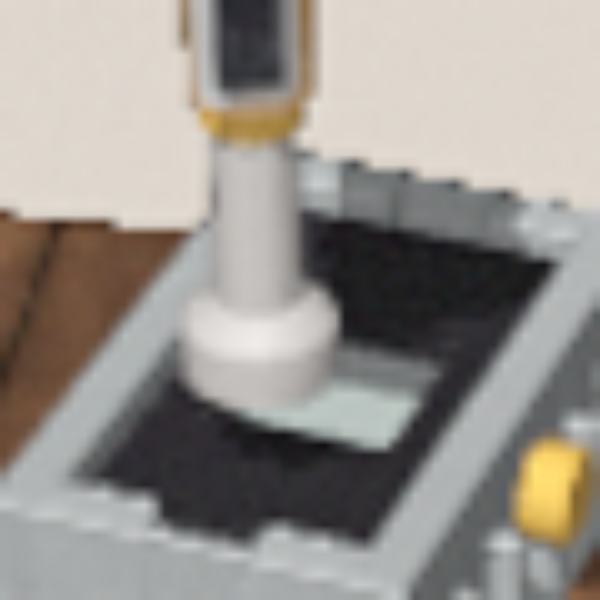

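```bash
python3 - <<'E'
from h import *
from scipy.optimize import least_squares
np.set_printoptions(precision=1,suppress=True)
a=np.load('w4.npy');st=dict(position=a[0],tcp_rot=a[1])
def sil(n,c,zb):
    t=np.linspace(0,6.283,73)
    return np.array([proj(n,[c[0]+18*np.cos(k),c[1]+18*np.sin(k),z],st) for z in (zb,zb+9) for k in t])
D=lambda x,y:((x+.5)/5+215-.5,(y+.5)/5+150-.5); S=lambda x,y:((x+.5)/10+234.5,(y+.5)/10+129.5)
def rs(c,zb): q=sil('side',c,zb);return [q[:,0].min()-S(180,0)[0],q[:,0].max()-S(341,0)[0],q[:,1].max()-S(0,408)[1]]
def rw(c,zb): q=sil('wrist',c,zb);return [q[:,0].min()-D(198,0)[0],q[:,0].max()-D(445,0)[0],q[:,1].min()-D(0,255)[1]]
for zb in (78,81): print(zb,least_squares(rs,[582,47],args=(zb,)).x,least_squares(rw,[582,47],args=(zb,)).x)
r=least_squares(lambda p:rs(p[:2],p[2])+rw(p[:2],p[2]),[582,47,81]);print(r.x,r.fun)
E
```

```text
Traceback (most recent call last):
  File "h.py", line 16, in proj
    K,E=cam(n,st); c=K@(E[:3,:3]@np.asarray(X,float)+E[:3,3]); return c[:2]/c[2]
        ~~~^^^^^^
  File "h.py", line 5, in cam
    p=vision.camera_params(n); K=np.array([[p['fx'],0,p['cx']],[0,p['fy'],p['cy']],[0,0,1]])
ValueError: time passes only in moves, steps and waits
```

```bash
sed -i 's/    p=vision.camera_params(n); K=/    p=_P(n); K=/' h.py; python3 - <<'E'
s=open('h.py').read()
s=s.replace("def cam(","import functools\n@functools.cache\ndef _P(n): return vision.camera_params(n)\ndef front(n,uv,z,r=18,st=None):\n    o,d=ray(n,uv,st); p=plane(n,uv,z,st); h=d.copy(); h[2]=0; return p+r*h/np.linalg.norm(h)\ndef cam(",1)
open('h.py','w').write(s)
E
python3 - <<'E'
from h import *
np.set_printoptions(precision=1,suppress=True)
a=np.load('w4.npy');st=dict(position=a[0],tcp_rot=a[1])
D=lambda x,y:((x+.5)/5+215-.5,(y+.5)/5+150-.5); S=lambda x,y:((x+.5)/10+234.5,(y+.5)/10+129.5)
for z in (78,81,84): print(z,front('side',S(260.5,408),z),front('wrist',D(321.5,255),z,st=st))
E
```

```text
78 [583.1  35.3  78. ] [580.4  44.2  78. ]
81 [582.3  39.6  81. ] [581.2  44.4  81. ]
84 [581.5  44.   84. ] [582.1  44.6  84. ]
```

```bash
python3 -m creep '[[[2.2,-3.9,5,0,0],[0,0,7,0,0],[0,0,6,0,0],[0,0,3,0,0],[0,0,0,0,0]]]'; python3 -m creep '[[[0,0,1.5,0,0],[0,0,1.5,0,0],[0,0,0,0,0]]]';  python3 -m creep '[[[0,0,1.5,0,0],[0,0,1.5,0,0],[0,0,0,0,0]]]'; python3 - <<'E'
from h import *
w=vision.capture('wrist');cv2.imwrite('pics/w5d.png',cv2.resize(w[130:280,215:365],None,fx=4,fy=4))
s=vision.capture('side');cv2.imwrite('pics/s5d.png',cv2.resize(s[140:210,225:305],None,fx=8,fy=8))
E
```

```text
time: 5.52
position: [586.5, 49.5, 138.8]
tcp_rot: [-3.11, -0.444, 0.004]
wrist_force: [0.2, -0.1, -3.0]
width: 28.4
time: 5.77
position: [587.6, 48.8, 137.2]
tcp_rot: [3.11, 0.443, 0.0]
wrist_force: [0.7, -0.5, -2.6]
width: 28.3
time: 6.02
position: [587.5, 48.8, 134.1]
tcp_rot: [-3.11, -0.443, 0.0]
wrist_force: [0.8, 1.1, -2.3]
width: 28.3
```

View pics/w5d.png

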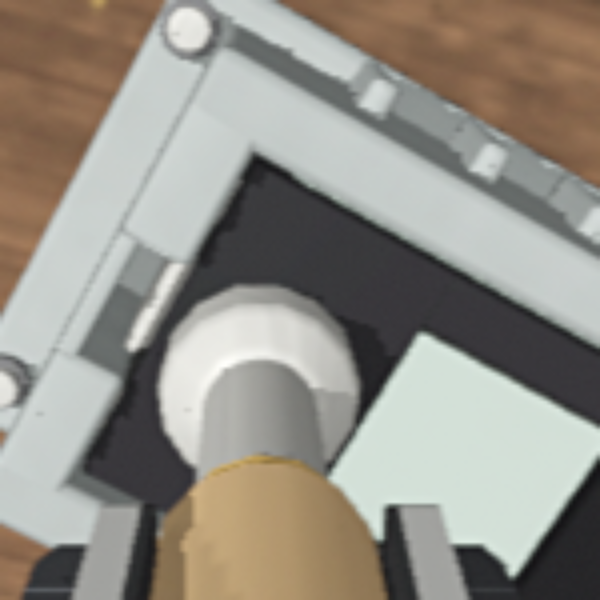

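View pics/s5d.png

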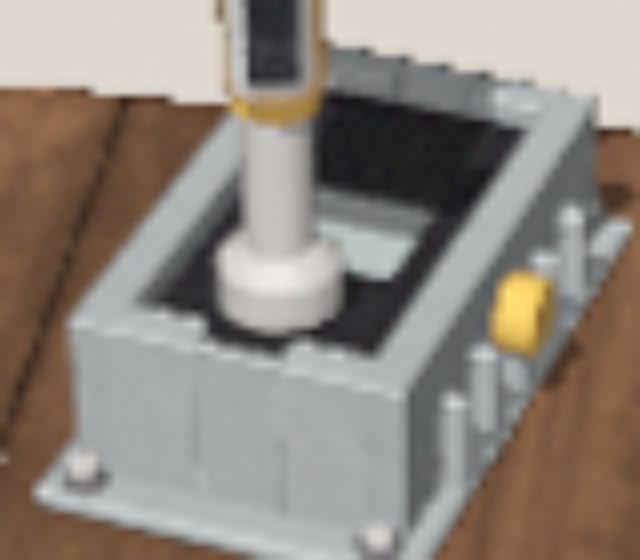

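```bash
for i in 1 ; do python3 -m creep '[[[0,0,1.5,0,0],[0,0,1,0,0]]]'; python3 -m creep '[[[0,0,1,0,0],[0,0,1,0,0]]]';python3 -m creep '[[[0,0,1,0,0],[0,0,1,0,0]]]'; done | grep -v -e rot -e width
```

```text
time: 6.28
position: [587.9, 48.8, 132.0]
wrist_force: [-0.3, -1.2, -0.1]
time: 6.45
position: [588.0, 48.8, 130.3]
wrist_force: [-0.0, -0.5, 1.9]
time: 6.62
position: [588.0, 48.8, 128.1]
wrist_force: [-0.0, -0.6, 3.2]
```

```bash
(python3 -m creep '[[[0,0,1,0,0],[0,0,1,0,0]]]'; python3 -m creep '[[[0,0,1,0,0],[0,0,1,0,0]]]'; python3 -m creep '[[[0,0,1,0,0],[0,0,1,0,0]]]') | grep -v -e rot -e width
```

```text
time: 6.78
position: [588.2, 48.8, 126.5]
wrist_force: [-0.3, -0.8, 5.5]
time: 6.95
position: [588.3, 48.8, 124.8]
wrist_force: [-0.8, 0.3, 7.5]
time: 7.12
position: [587.9, 48.9, 122.0]
wrist_force: [0.8, -0.7, -0.9]
```

```bash
(python3 -m creep '[[[0,0,-10,0,0],[0,0,-14,0,0],[-14,25.4,0,0,0],[-14,25.3,0,0,0],[-14,25.3,0,0,0],[0,0,6,0,0],[0,0,0,0,0]]]') | grep -v -e width
python3 - <<'E'
from h import *
st=arm.state();np.save('w6.npy',[st['position'],st['tcp_rot']])
w=vision.capture('wrist');cv2.imwrite('pics/w6.png',w);cv2.imwrite('pics/w6d.png',cv2.resize(w[120:300,150:350],None,fx=3.3,fy=3.3))
s=vision.capture('side');cv2.imwrite('pics/s6.png',s);cv2.imwrite('pics/s6d.png',cv2.resize(s[125:210,225:305],None,fx=7,fy=7))
E
```

```text
time: 7.7
position: [567.3, -36.8, 138.8]
tcp_rot: [-3.11, -0.438, 0.003]
wrist_force: [-0.1, 0.3, -2.9]
```

View pics/w6d.png

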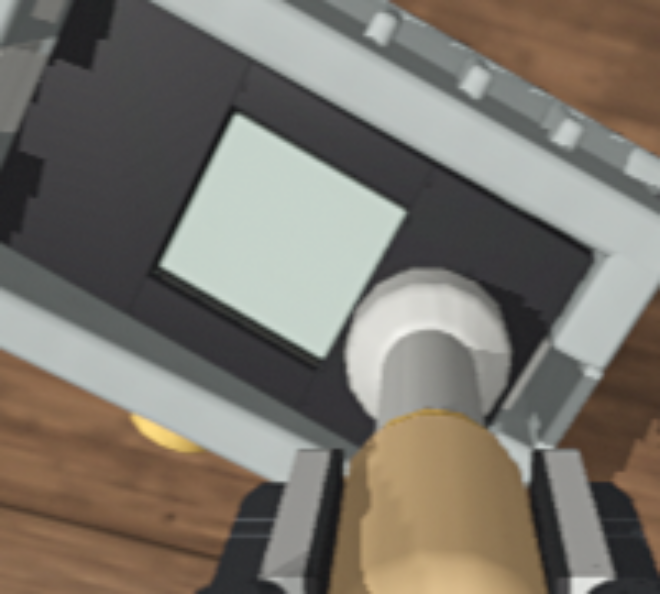

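View pics/s6d.png

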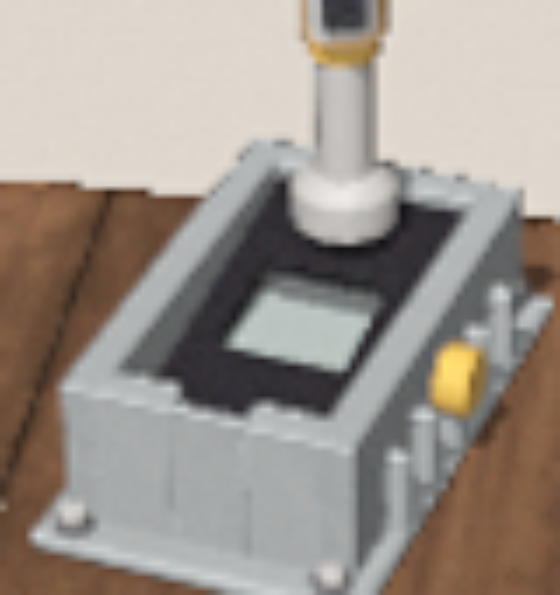

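```bash
python3 - <<'E'
from h import *
np.set_printoptions(precision=1,suppress=True)
a=np.load('w6.npy');st=dict(position=a[0],tcp_rot=a[1])
D=lambda x,y:((x+.5)/3.3+149.5,(y+.5)/3.3+119.5)
f=front('wrist',D(428,267),60.3,st=st)[:2]
e=np.array([-.222,-.975]);n=np.array([.975,-.222])
for z in (50.,): 
  w=[plane('wrist',D(*p),z,st)[:2] for p in [(405,210),(325,360)]]
  print(f,w,'edge->foot',(f-w[0])@e,(f-w[1])@e, 'lat',(f-np.mean(w,0))@n)
t=plane('wrist',D(550,345),56,st)[:2];print('tongue',t,(t-f)@e)
i=[plane('wrist',D(595,252),60,st)[:2]];print(i,(i[0]-f)@e)
E
```

```text
[561.9 -35.1] [array([588.2, -22.7]), array([547.1, -14.1])] edge->foot 17.924066264106536 17.27289579288237 lat -1.8458152199218676
tongue [567.8 -63.8] 26.630432900359082
[array([593. , -65.8])] 22.946807637447215
```

```bash
(python3 -m creep '[[[0.2,1.8,3,0,0],[0,0,2,0,0],[0,0,1,0,0],[0,0,1,0,0]]]';python3 -m creep '[[[0,0,1,0,0],[0,0,1,0,0]]]';python3 -m creep '[[[0,0,1,0,0],[0,0,1,0,0]]]') | grep -v -e width -e rot
```

```text
time: 8.13
position: [569.2, -36.8, 132.6]
wrist_force: [0.0, 1.1, 1.8]
time: 8.3
position: [569.7, -37.0, 131.7]
wrist_force: [-1.3, 3.1, 5.0]
time: 8.47
position: [570.1, -37.1, 130.1]
wrist_force: [-0.9, 3.8, 8.2]
```

```bash
(python3 -m creep '[[[0,0,1,0,0],[0,0,1,0,0]]]';python3 -m creep '[[[0,0,1,0,0],[0,0,1,0,0]]]') | grep -v -e width -e rot
```

```text
time: 8.63
position: [570.4, -37.2, 128.6]
wrist_force: [-0.6, 1.8, 6.4]
time: 8.8
position: [570.8, -37.3, 126.8]
wrist_force: [-0.6, 3.5, 6.5]
```

```bash
(python3 -m creep '[[[0,0,1,0,0],[0,0,1,0,0]]]';python3 -m creep '[[[0,0,1,0,0],[0,0,1,0,0]]]') | grep -v -e width
python3 - <<'E'
from h import *
st=arm.state();np.save('w7.npy',[st['position'],st['tcp_rot']]);print(st['torque'])
w=vision.capture('wrist');cv2.imwrite('pics/w7.png',w);cv2.imwrite('pics/w7d.png',cv2.resize(w[120:300,150:350],None,fx=3.3,fy=3.3))
s=vision.capture('side');cv2.imwrite('pics/s7.png',s);cv2.imwrite('pics/s7d.png',cv2.resize(s[125:210,225:305],None,fx=7,fy=7))
E
```

```text
time: 8.97
position: [570.8, -37.4, 124.7]
tcp_rot: [3.109, 0.443, 0.006]
wrist_force: [-0.2, 3.2, 8.5]
time: 9.13
position: [570.9, -37.2, 122.9]
tcp_rot: [3.11, 0.443, 0.006]
wrist_force: [-0.7, 3.0, 10.1]
[ 0.77854244  0.30754601 -0.08014565]
```

View pics/w7d.png

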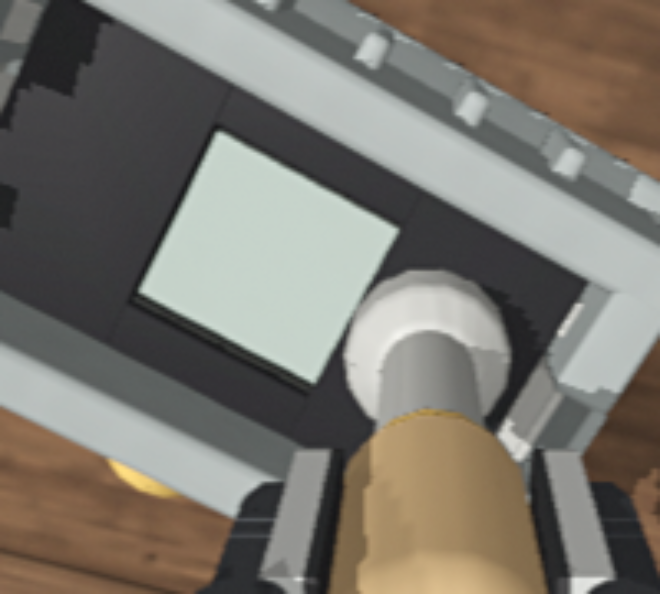

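View pics/s7d.png

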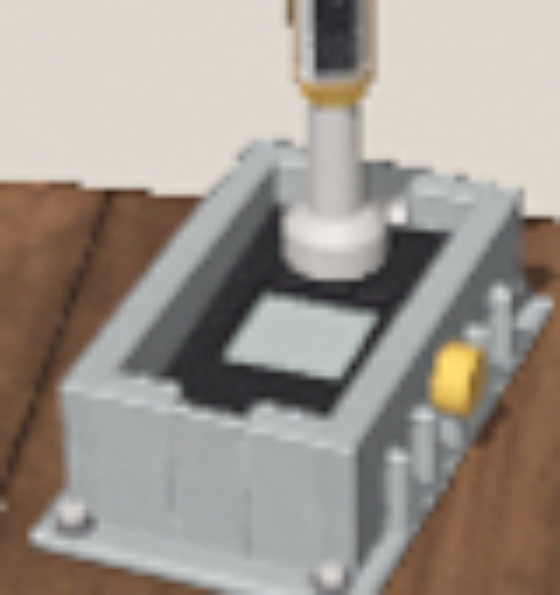

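```bash
(python3 -m creep '[[[0,0,1,0,0],[0,0,1,0,0]]]';python3 -m creep '[[[0,0,1,0,0],[0,0,1,0,0]]]') | grep -v -e width
```

```text
time: 9.4
position: [571.1, -37.2, 121.2]
tcp_rot: [3.11, 0.443, 0.007]
wrist_force: [-1.4, 4.4, 11.3]
time: 9.57
position: [570.5, -37.5, 118.3]
tcp_rot: [3.109, 0.443, 0.005]
wrist_force: [0.0, -0.1, -2.7]
```

```bash
(python3 -m creep '[[[0,0,1,0,0],[0,0,1,0,0]]]';python3 -m creep '[[[0,0,1,0,0],[0,0,1,0,0]]]';python3 -m creep '[[[0,0,1,0,0],[0,0,1,0,0]]]') | grep -v -e width
python3 - <<'E'
from h import *
st=arm.state();np.save('w8.npy',[st['position'],st['tcp_rot']]);print(st['torque'])
w=vision.capture('wrist');cv2.imwrite('pics/w8.png',w);cv2.imwrite('pics/w8d.png',cv2.resize(w[120:300,150:350],None,fx=3.3,fy=3.3))
s=vision.capture('side');cv2.imwrite('pics/s8.png',s);cv2.imwrite('pics/s8d.png',cv2.resize(s[125:210,225:305],None,fx=7,fy=7))
E
```

```text
time: 9.73
position: [569.3, -37.7, 114.7]
tcp_rot: [3.11, 0.443, 0.001]
wrist_force: [-0.1, -0.8, 0.3]
time: 9.9
position: [568.9, -37.6, 112.3]
tcp_rot: [-3.11, -0.443, 0.001]
wrist_force: [-1.2, -0.1, 3.4]
time: 10.07
position: [569.4, -37.5, 111.7]
tcp_rot: [3.11, 0.443, 0.0]
wrist_force: [-3.2, 1.0, 11.4]
[0.35005903 0.83003634 0.06281679]
```

View pics/w8d.png

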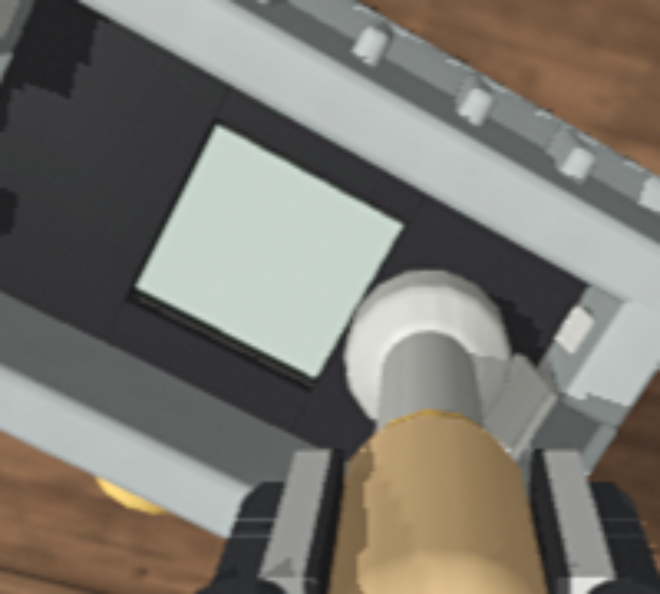

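View pics/s8d.png

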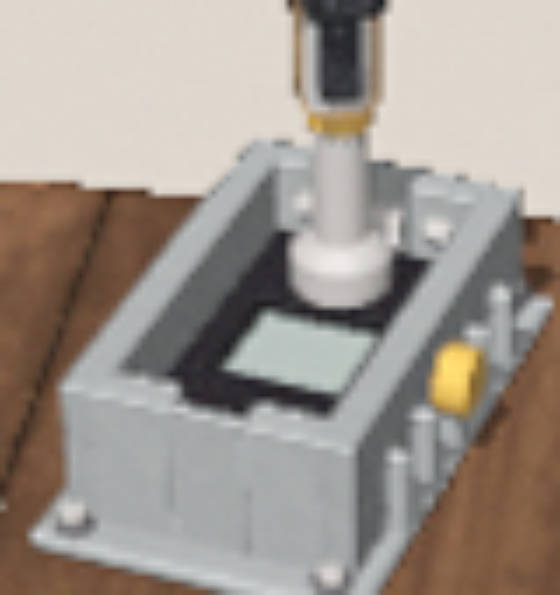

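```bash
(python3 -m creep '[[[0,0,0.5,0,0],[0,0,0,0,0]]]';python3 -m creep '[[[0,0,0.5,0,0],[0,0,0,0,0]]]') | grep -v -e width -e rot
```

```text
time: 10.33
position: [569.5, -37.5, 111.5]
wrist_force: [-2.7, 0.2, 9.0]
time: 10.5
position: [569.6, -37.4, 111.2]
wrist_force: [-3.2, 2.3, 8.7]
```

```bash
(python3 -m creep '[[[0,0,0.7,0,0],[0,0,0.7,0,0]]]';python3 -m creep '[[[0,0,0.7,0,0],[0,0,0,0,0]]]') | grep -v -e width -e rot
```

```text
time: 10.67
position: [569.9, -37.4, 110.6]
wrist_force: [-6.0, 3.6, 18.7]
time: 10.83
position: [570.1, -37.4, 110.5]
wrist_force: [-5.9, 2.8, 19.7]
```

```bash
(python3 -m creep '[[[0,0,-3,0,0],[0,0,-10,0,0],[0,0,-10,0,0],[-7,12,-14,0,0],[-15,26,-5,0,0],[-15,26,0,0,0],[0,0,0,0,0]]]') | grep -v -e width
python3 - <<'E'
from h import *
st=arm.state();np.save('w9.npy',[st['position'],st['tcp_rot']])
w=vision.capture('wrist');cv2.imwrite('pics/w9.png',w);cv2.imwrite('pics/w9d.png',cv2.resize(w[60:260,60:300],None,fx=3,fy=3))
s=vision.capture('side');cv2.imwrite('pics/s9.png',s);cv2.imwrite('pics/s9d.png',cv2.resize(s[125:210,225:305],None,fx=7,fy=7))
E
```

```text
time: 11.42
position: [551.1, -113.9, 150.7]
tcp_rot: [3.108, 0.438, 0.001]
wrist_force: [0.9, 0.2, -3.5]
```

View pics/w9.png

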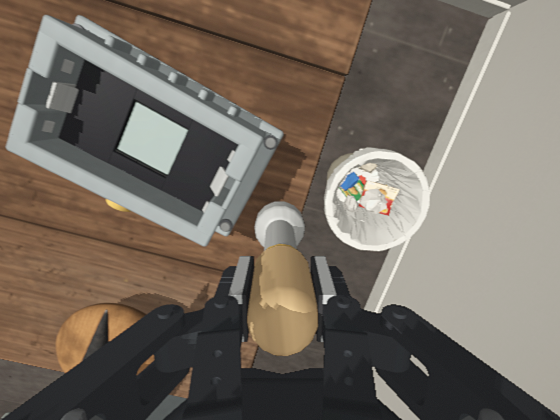

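View pics/s9d.png

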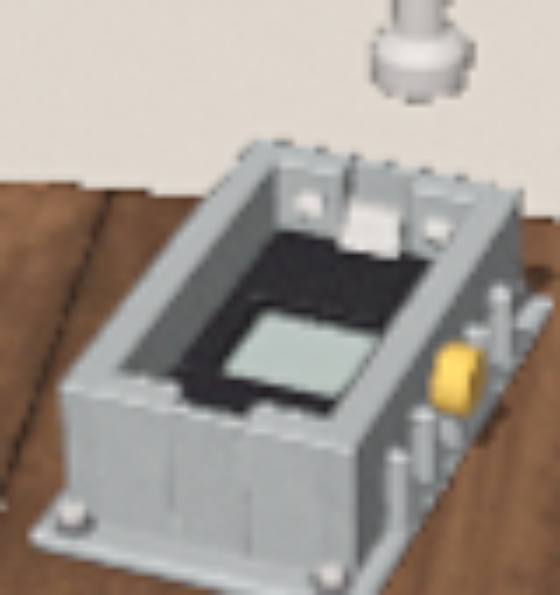

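```bash
python3 - <<'E'
from h import *
w=cv2.imread('pics/w9.png');cv2.imwrite('pics/w9d.png',cv2.resize(w[10:255,0:300],None,fx=2.6,fy=2.4))
cv2.imwrite('pics/w9e.png',cv2.resize(w[120:250,170:300],None,fx=4.5,fy=4.5))
cv2.imwrite('pics/w9f.png',cv2.resize(w[30:160,20:170],None,fx=4.5,fy=4.5))
s=cv2.imread('pics/s9.png');cv2.imwrite('pics/s9e.png',cv2.resize(s[140:190,250:305],None,fx=12,fy=12))
E
```

```text
(no output)
```

View pics/w9e.png

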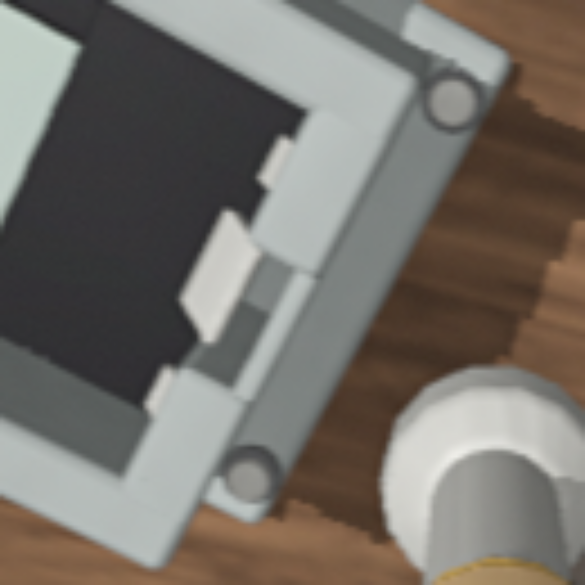

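View pics/w9f.png

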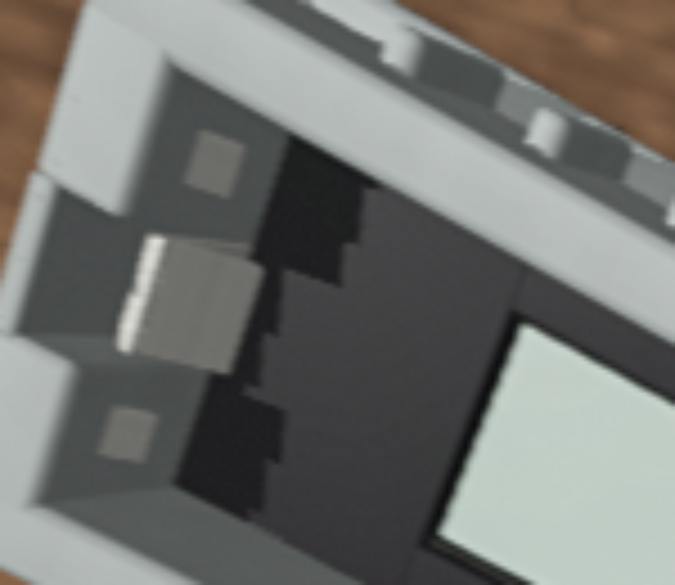

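View pics/s9e.png

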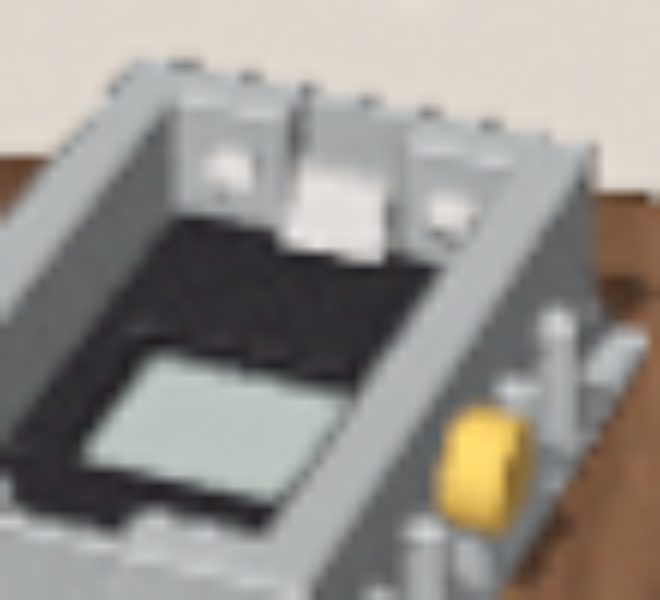

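```bash
python3 - <<'E'
from h import *
np.set_printoptions(precision=1,suppress=True)
a=np.load('w9.npy');st=dict(position=a[0],tcp_rot=a[1])
C=np.array([572.5,6.0]);e=np.array([.2225,.975]);n=np.array([.975,-.2225])
def vp(o,d,nn,off):
    t=(off-(o[:2]-C)@nn)/(d[:2]@nn);p=o+d*t;return np.array([(p[:2]-C)@e,(p[:2]-C)@n,p[2]])
F=lambda x,y:((x+.5)/4.5+19.5,(y+.5)/4.5+29.5); G=lambda x,y:((x+.5)/4.5+169.5,(y+.5)/4.5+119.5)
S=lambda x,y:((x+.5)/12+249.5,(y+.5)/12+139.5)
for p in [(175,488),(290,140)]: print('+y end wall',vp(*ray('wrist',F(*p),st),e,66.5))
print('+y lip', [vp(*ray('wrist',F(*p),st),e,61) for p in [(265,265),(230,375)]])
print('+y ramp top', [vp(*ray('wrist',F(*p),st),e,67.5) for p in [(150,237),(122,350)]])
for p in [(250,515)]: print('+y long -x wall',vp(*ray('wrist',F(*p),st),n,-36))
for p in [(0,335),(135,405)]: print('-y long wall',vp(*ray('wrist',G(*p),st),n,-35.7))
for p in [(170,215),(285,240),(440,268)]: print('-y end wall side',vp(*ray('side',S(*p)),e,-66.5))
print('-y lip side',[vp(*ray('side',S(*p)),e,-61) for p in [(280,243),(385,262)]],'top',[vp(*ray('side',S(*p)),e,-67.5) for p in [(300,160),(390,185)]])
# window edges, known n=+-23
print('win corners wrist', [vp(*ray('wrist',F(*p),st),n,m) for p,m in [((518,315),23),((432,535),-23)]])
print('win +y far side', [vp(*ray('side',S(*p)),n,m) for p,m in [((150,352),23),((345,392),-23),((85,460),23),((275,500),-23)]])
E
```

```text
+y end wall [ 66.5 -35.1  30. ]
+y end wall [66.5 31.3 29.5]
+y lip [array([61. , 11.2, 35. ]), array([61. , -9.4, 34.7])]
+y ramp top [array([67.5, 11.1, 54.3]), array([67.5, -8.3, 52.8])]
+y long -x wall [ 56.5 -36.   23.1]
-y long wall [-32.1 -35.7  29. ]
-y long wall [-61.1 -35.7  30.1]
-y end wall side [-66.5  36.   34.5]
-y end wall side [-66.5  10.7  34. ]
-y end wall side [-66.5 -22.9  34.8]
-y lip side [array([-61. ,   9.7,  36.9]), array([-61. , -13.1,  37.4])] top [array([-67.5,   7.6,  53.3]), array([-67.5, -11.8,  51.6])]
win corners wrist [array([23.3, 23. , 27. ]), array([ 25.1, -23. ,  23. ])]
win +y far side [array([-23. ,  23. ,  31.2]), array([-11.5, -23. ,  39.8]), array([11.3, 23. , 27.5]), array([ 26.7, -23. ,  39.4])]
```

```bash
(python3 -m creep '[[[19.9,-36.2,0,0,0],[19.9,-36.2,0,0,0],[19.9,-36.2,0,0,0],[19.9,-36.2,0,0,0],[0,0,0,0,0]]]';python3 -m creep '[[[0,0,8,0,0],[0,0,8,0,0],[0,0,6,0,0],[0,0,2,0,0],[0,0,0,0,0]]]') | grep -v -e width
```

```text
time: 11.93
position: [587.7, 60.3, 149.6]
tcp_rot: [-3.105, -0.452, -0.001]
wrist_force: [-0.3, -0.6, -2.9]
time: 12.35
position: [586.5, 51.0, 124.2]
tcp_rot: [-3.11, -0.44, 0.004]
wrist_force: [-0.6, 0.2, -3.3]
```

```bash
(python3 -m creep '[[[0,0,0,0,0]]]';python3 -m creep '[[[-0.5,3.2,0,0,0],[0,0,2,0,0],[0,0,1,0,0],[0,0,1,0,0]]]'; python3 -m creep '[[[0,0,1,0,0],[0,0,1,0,0]]]') | grep -v -e width
python3 - <<'E'
from h import *
st=arm.state();np.save('w10.npy',[st['position'],st['tcp_rot']])
w=vision.capture('wrist');cv2.imwrite('pics/w10.png',w);cv2.imwrite('pics/w10d.png',cv2.resize(w[120:300,210:410],None,fx=3.3,fy=3.3))
E
```

```text
time: 12.43
position: [587.3, 51.0, 125.4]
tcp_rot: [-3.11, -0.44, 0.001]
wrist_force: [0.5, -0.3, -3.0]
time: 12.77
position: [588.0, 48.6, 121.8]
tcp_rot: [-3.11, -0.442, -0.0]
wrist_force: [0.1, 0.1, -2.6]
time: 12.93
position: [587.9, 48.8, 119.6]
tcp_rot: [-3.11, -0.443, -0.0]
wrist_force: [-0.4, 0.6, -2.2]
```

View pics/w10d.png

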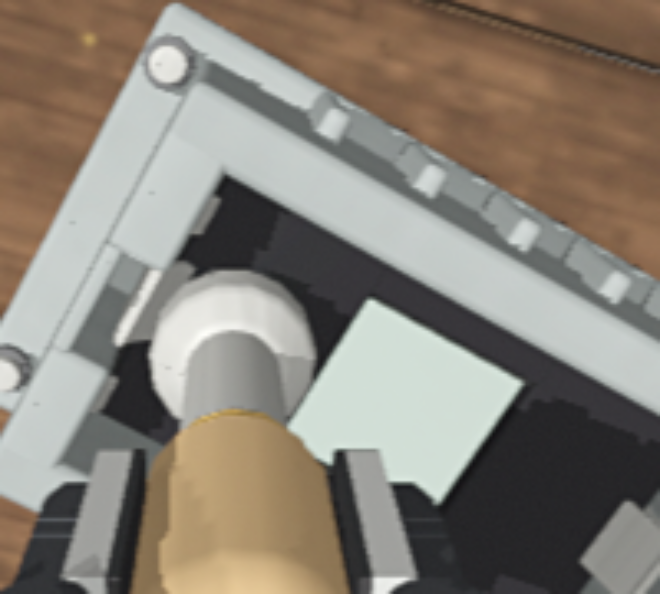

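```bash
(python3 -m creep '[[[-1.1,2.1,0,0,0],[0,0,2,0,0],[0,0,1.5,0,0],[0,0,0,0,0]]]'; python3 -m creep '[[[0,0,1,0,0],[0,0,1,0,0]]]';python3 -m creep '[[[0,0,1,0,0],[0,0,0,0,0]]]') | grep -v -e width -e rot
```

```text
time: 13.32
position: [587.2, 46.5, 115.7]
wrist_force: [0.1, 0.5, -3.7]
time: 13.48
position: [587.6, 46.5, 114.2]
wrist_force: [0.1, -0.2, -3.3]
time: 13.65
position: [587.3, 46.5, 112.9]
wrist_force: [-0.6, 0.2, -2.8]
```

```bash
(python3 -m creep '[[[0,0,0.7,0,0],[0,0,0.7,0,0]]]';python3 -m creep '[[[0,0,0.7,0,0],[0,0,0,0,0]]]') | grep -v -e width -e rot
```

```text
time: 13.82
position: [587.6, 46.5, 112.0]
wrist_force: [-0.0, -0.5, 2.8]
time: 13.98
position: [587.9, 46.5, 111.9]
wrist_force: [-1.4, 0.5, 3.1]
```

```bash
python3 - <<'E'
from h import *
st=arm.state();np.save('w11.npy',[st['position'],st['tcp_rot']]);print(st['position'],st['wrist_force'])
w=vision.capture('wrist');cv2.imwrite('pics/w11.png',w);cv2.imwrite('pics/w11d.png',cv2.resize(w[120:300,210:410],None,fx=3.3,fy=3.3))
s=vision.capture('side');cv2.imwrite('pics/s11.png',s);cv2.imwrite('pics/s11d.png',cv2.resize(s[125:210,225:305],None,fx=7,fy=7))
E
```

```text
[587.86178933  46.54866117 111.91816268] [-1.38243439  0.53337672  3.07684679]
```

View pics/w11d.png

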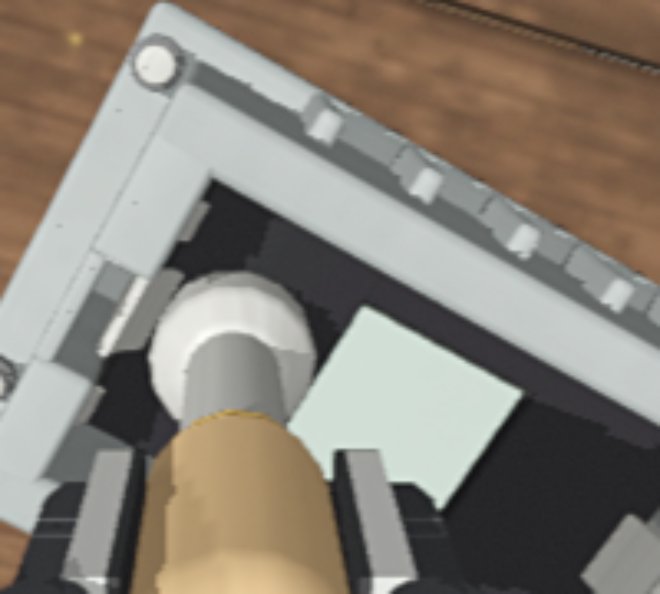

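View pics/s11d.png

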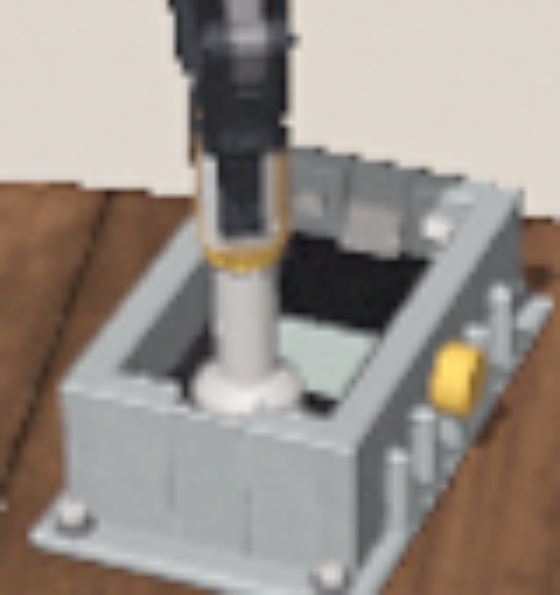

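```bash
(python3 -m creep '[[[0,0,0.7,0,0],[0,0,0,0,0]]]';python3 -m creep '[[[0,0,0.7,0,0],[0,0,0,0,0]]]';python3 -m creep '[[[0,0,0.7,0,0],[0,0,0,0,0]]]') | grep -v -e width -e rot
```

```text
time: 14.25
position: [588.1, 46.6, 111.7]
wrist_force: [-2.9, 0.9, 8.1]
time: 14.42
position: [588.3, 46.6, 111.4]
wrist_force: [-4.3, 0.9, 11.8]
time: 14.58
position: [588.4, 46.7, 111.1]
wrist_force: [-4.7, 0.5, 14.1]
```

```bash
(python3 -m creep '[[[0,0,-3,0,0],[0,0,-14,0,0],[0,0,-16,0,0],[0,0,-16,0,0],[-15.6,-37.2,0,0,0],[-15.6,-37.2,0,0,0],[0,0,0,0,0]]]') | grep -v -e width
python3 - <<'E'
from h import *
st=arm.state();np.save('w12.npy',[st['position'],st['tcp_rot']])
w=vision.capture('wrist');cv2.imwrite('pics/w12.png',w);cv2.imwrite('pics/w12d.png',cv2.resize(w[100:370,300:560],None,fx=2.2,fy=2.2))
s=vision.capture('side');cv2.imwrite('pics/s12.png',s);cv2.imwrite('pics/s12d.png',cv2.resize(s[125:210,225:325],None,fx=7,fy=7))
E
```

```text
time: 15.17
position: [531.7, 113.6, 156.5]
tcp_rot: [-3.106, -0.447, 0.008]
wrist_force: [-0.1, 0.1, -3.7]
```

View pics/w12d.png

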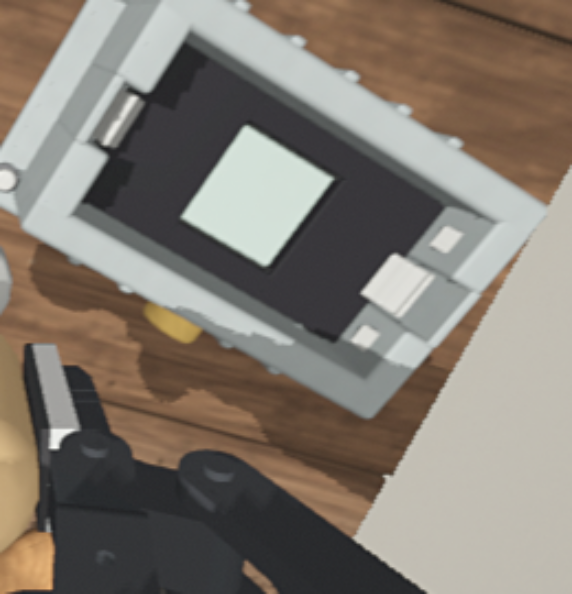

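View pics/s12d.png

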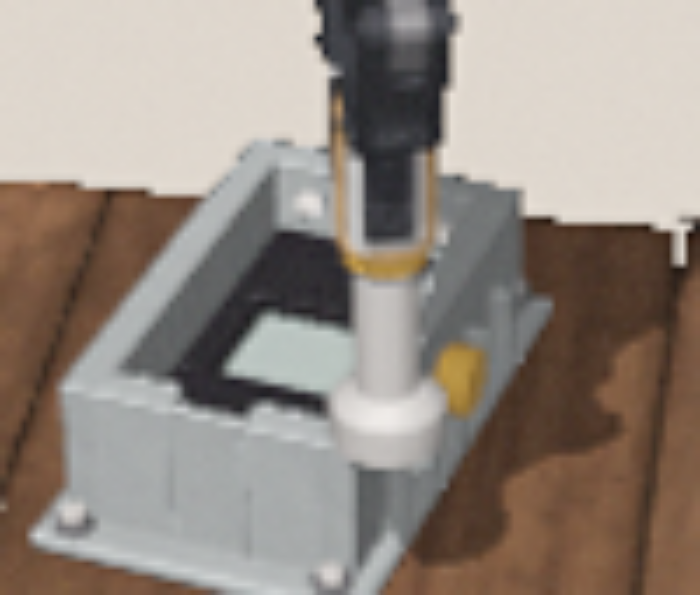

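```bash
python3 - <<'E'
import cv2
w=cv2.imread('pics/w12.png');cv2.imwrite('pics/w12e.png',cv2.resize(w[170:280,435:545],None,fx=5.4,fy=5.4));cv2.imwrite('pics/w12f.png',cv2.resize(w[105:205,320:430],None,fx=5.4,fy=5.4))
E
```

```text
(no output)
```

View pics/w12e.png

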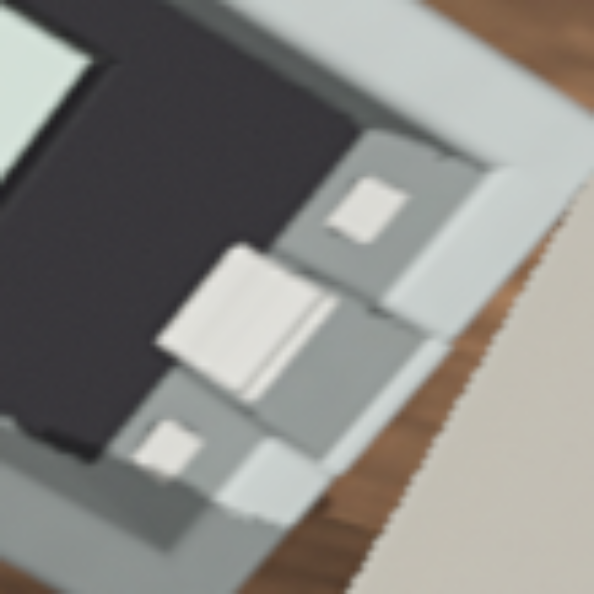

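View pics/w12f.png

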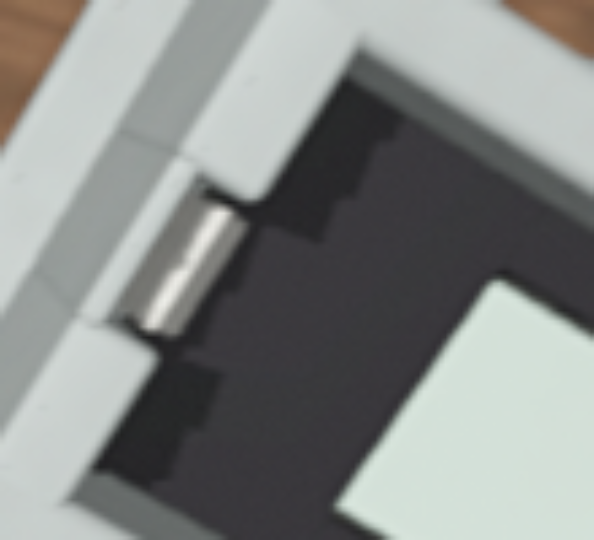

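```bash
(python3 -m creep '[[[-14.8,-35.8,0,0,0],[-14.8,-35.8,0,0,0],[-14.8,-35.8,0,0,0],[-14.8,-35.8,0,0,0],[-14.8,-35.8,0,0,0],[0,0,0,0,0],[0,0,20,0,0],[0,0,20,0,0],[0,0,15,0,0],[0,0,8,0,0]]]';python3 -m creep '[[[0,0,5,0,0],[0,0,2,0,0],[0,0,2,0,0],[0,0,0,0,0]]]') | grep -v -e width
```

```text
time: 16.1
position: [415.4, 259.5, 92.9]
tcp_rot: [3.11, 0.442, -0.004]
wrist_force: [0.1, -0.6, -4.3]
time: 16.43
position: [416.4, 260.4, 86.4]
tcp_rot: [-3.11, -0.442, -0.001]
wrist_force: [0.1, 0.1, -2.4]
```

```bash
(python3 -m creep '[[[0,0,2,0,0],[0,0,2,0,0],[0,0,1,0,0],[0,0,0,0,0]]]';python3 -m creep '[[[0,0,1,0,0],[0,0,1,0,0],[0,0,0,0,0]]]') | grep -v -e width
python3 - <<'E'
from h import *
s=vision.capture('side');cv2.imwrite('pics/s13d.png',cv2.resize(s[190:300,290:380],None,fx=5,fy=5))
E
```

```text
time: 16.77
position: [415.7, 260.4, 81.0]
tcp_rot: [3.11, 0.443, 0.0]
wrist_force: [-0.4, -0.4, -2.2]
time: 17.02
position: [415.7, 260.4, 78.9]
tcp_rot: [3.11, 0.443, -0.0]
wrist_force: [-0.2, 0.7, -2.7]
```

View pics/s13d.png

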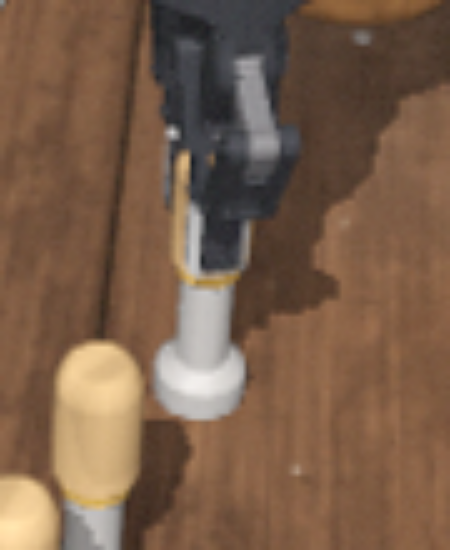

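Not quite on the bench yet. I'll lower it gently until the force shows contact.

```bash
(python3 -m creep '[[[0,0,0.7,0,0],[0,0,0.7,0,0]]]';python3 -m creep '[[[0,0,0.7,0,0],[0,0,0.5,0,0]]]';python3 -m creep '[[[0,0,0.5,0,0],[0,0,0,0,0]]]') | grep -v -e width -e rot
```

```text
time: 17.23
position: [416.4, 260.8, 78.7]
wrist_force: [-3.6, -0.3, 12.3]
time: 17.4
position: [416.8, 261.0, 78.6]
wrist_force: [-6.5, -0.9, 20.6]
time: 17.57
position: [416.9, 261.0, 78.6]
wrist_force: [-6.5, -1.7, 20.5]
```

```bash
(python3 -m creep '[[[0,0,-1,0,0],[0,0,-0.7,0,0],[0,0,0,0,0]]]'; python3 -m creep '[[[0,0,0,0,0.5],[0,0,0,0,0.5],[0,0,0,0,1],[0,0,0,0,1],[0,0,0,0,1]]]') | grep -v -e rot
python3 - <<'E'
from h import *
w=vision.capture('wrist');cv2.imwrite('pics/w14.png',w)
E
```

```text
time: 17.82
position: [416.3, 260.7, 78.7]
wrist_force: [-2.8, -0.2, 7.6]
width: 27.9
time: 18.23
position: [415.7, 260.4, 77.4]
wrist_force: [0.6, 0.2, -1.2]
width: 77.1
```

View pics/w14.png

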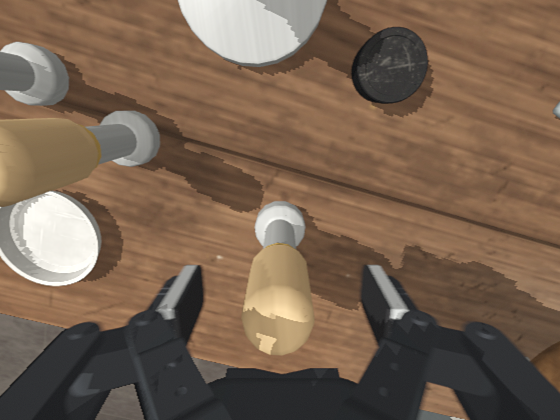

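The pusher stands free between the open fingers. I'll lift straight up, move away so the top camera sees everything, and check.

```bash
python3 -m creep '[[[0,0,-20,0,1],[0,0,-35,0,1],[0,0,-40,0,1],[0,0,-30,0,1],[-7,40,0,0,1],[-7,40,0,0,1],[-7,40,0,0,1],[-7,40,0,0,1],[0,40,0,0,1],[0,40,0,0,1]]]' | head -2
python3 -m creep '[[[0,40,0,0,1],[0,40,0,0,1],[-10,38,0,0,1],[-15,38,0,0,1],[-20,35,0,0,1],[-20,35,0,0,1],[-20,35,0,0,1],[-20,35,0,0,1],[0,0,0,0,1],[0,0,0,0,1]]]'
python3 - <<'E'
from h import *
np.set_printoptions(precision=1,suppress=True)
t=vision.capture('top');cv2.imwrite('pics/t15.png',t);s=vision.capture('side');cv2.imwrite('pics/s15.png',s)
cv2.imwrite('pics/t15h.png',cv2.resize(t[140:240,315:445],None,fx=6,fy=6))
E
```

```text
time: 19.12
position: [455.7, 20.4, 202.8]
time: 19.95
position: [436.8, -293.2, 202.3]
tcp_rot: [-3.111, -0.436, 0.0]
wrist_force: [-0.4, 0.4, -0.6]
width: 85.4
```

View pics/t15.png

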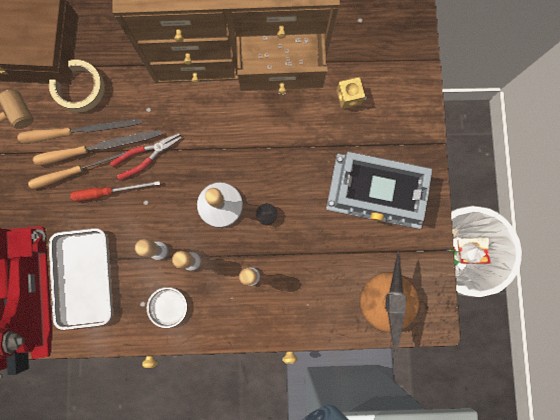

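View pics/s15.png

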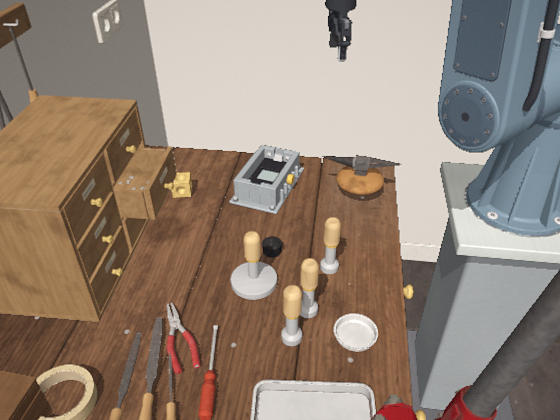

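View pics/t15h.png

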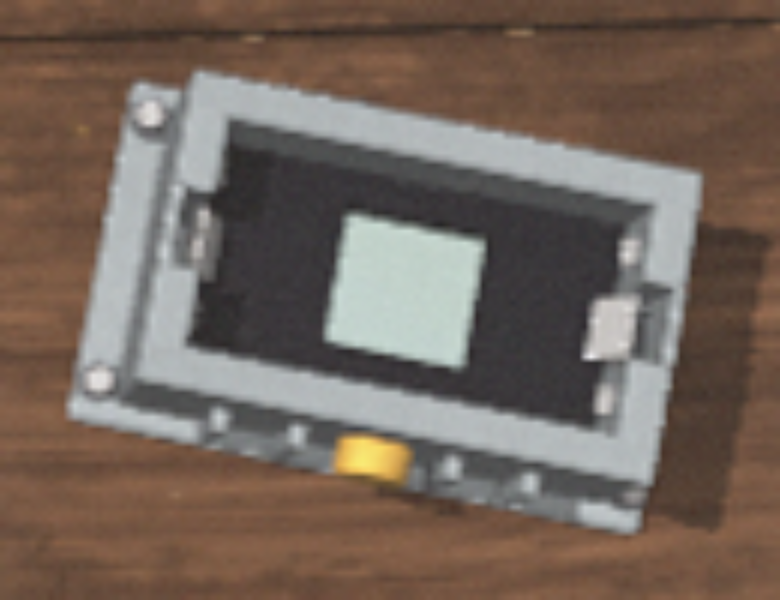

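```bash
python3 -c "
from station import arm
print(arm.hand_in(), arm.state()['time'])"
```

```text
the job is handed in; nothing more can be done
the job is handed in; nothing more can be done
```

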